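Put the drill sharpener's kit away

TASK

Put the drill sharpener's kit away: slide the aluminium gauge plate, which is lying across the black kit tray, fully home into the orange sleeve, then seat every blue jaw block flat in a pocket of its own in the tray, steel nose in the slot. Stack all the small brown cartons in one square, flush column on the yellow rectangle of the wooden block, right way up with their lids on top (which end faces where does not matter), and do not knock over the mug.

Things in the scene. Friction and masses are not known exactly. Their poses are not given: they have to be found in the camera images.
- tray: Fixed black kit tray, 110 x 204 mm, flat top 18 mm above the bench, with three T-shaped pockets 12 mm deep (their floors are 6 mm above the bench and lighter grey). Origin on the bench under the middle pocket's main part; x is the way the noses of the pockets point, y along the row of pockets. The tray reaches from -50 to +60 mm in x and +-102 mm in y.
- sleeve: Fixed orange flat sleeve with a clear roof, open at one end, outside 74 x 52 x 20 mm high. Origin on the bench at the middle of the mouth; x points into the sleeve (the way the plate slides in), z up. Inside 44 mm wide, 14 mm high (from 3 to 17 mm above the bench), 70 mm deep to a solid end wall. Two short side lips flare outward 9 mm in front of the mouth.
- sleeve_home (a point): Where the gauge plate's origin lies when it is fully home in the sleeve: on the sleeve floor, 12 mm inside the mouth, 3 mm above the bench.
- gauge: Loose aluminium gauge plate, 116 (x) x 40 (y) x 10 (z) mm, 0.12 kg, black dots near both ends; at the start it lies flat on the tray's top, over the pockets. Origin at the centre of its underside, x along its length. Either end may go into the sleeve first. Fully home, 46 mm of it sticks out of the mouth.
- base: Fixed dark wooden stacking block, 100 (x) x 80 (y) x 14 mm high, with a yellow 70 x 50 mm rectangle in the middle of its top showing where the cartons go. Origin on the bench under its centre, x along its long side.
- stack (a point): Centre of the yellow rectangle on top of the stacking block, 14 mm above the bench.
- pocket1 (a point): The first pocket, at the tray's -y end: centre of the floor of its main part, 66 mm from the next one; where a seated jaw block's origin lies. Main part 60 (tray x) x 40 (tray y) mm, then a nose slot 14 mm long and 20 mm wide on its +x side, all with upright walls 12 mm high.
- pocket2 (a point): The middle pocket: centre of the floor of its main part, 66 mm from the next one; where a seated jaw block's origin lies. Main part 60 (tray x) x 40 (tray y) mm, then a nose slot 14 mm long and 20 mm wide on its +x side, all with upright walls 12 mm high.
- pocket3 (a point): The pocket at the tray's +y end: centre of the floor of its main part, 66 mm from the next one; where a seated jaw block's origin lies. Main part 60 (tray x) x 40 (tray y) mm, then a nose slot 14 mm long and 20 mm wide on its +x side, all with upright walls 12 mm high.
- jaw1: Loose jaw block, blue, 56 (x) x 36 (y) x 28 (z) mm, with a bare steel nose 14 mm long and 16 mm wide, full height, in the middle of its +x face; about 0.12 to 0.21 kg. Origin at the centre of the underside of the blue part; x points to the nose. All jaw blocks are alike and go into any pocket, nose in the slot, about 2 mm of play all round; seated, it stands 16 mm proud of the tray. May be absent.
- jaw2: Loose jaw block, blue, 56 (x) x 36 (y) x 28 (z) mm, with a bare steel nose 14 mm long and 16 mm wide, full height, in the middle of its +x face; about 0.12 to 0.21 kg. Origin at the centre of the underside of the blue part; x points to the nose. All jaw blocks are alike and go into any pocket, nose in the slot, about 2 mm of play all round; seated, it stands 16 mm proud of the tray. May be absent.
- jaw3: Loose jaw block, blue, 56 (x) x 36 (y) x 28 (z) mm, with a bare steel nose 14 mm long and 16 mm wide, full height, in the middle of its +x face; about 0.12 to 0.21 kg. Origin at the centre of the underside of the blue part; x points to the nose. All jaw blocks are alike and go into any pocket, nose in the slot, about 2 mm of play all round; seated, it stands 16 mm proud of the tray. May be absent.
- carton1: Loose closed carton, brown with a pale strip of paper on top and a green label on one end, 70 (x) x 50 (y) x 32 (z) mm, about 0.11 to 0.2 kg. Origin at the centre of its underside, x along its long side. All cartons are alike. May be absent.
- carton2: Loose closed carton, brown with a pale strip of paper on top and a green label on one end, 70 (x) x 50 (y) x 32 (z) mm, about 0.11 to 0.2 kg. Origin at the centre of its underside, x along its long side. All cartons are alike. May be absent.
- carton3: Loose closed carton, brown with a pale strip of paper on top and a green label on one end, 70 (x) x 50 (y) x 32 (z) mm, about 0.11 to 0.2 kg. Origin at the centre of its underside, x along its long side. All cartons are alike. May be absent.
- mug: Loose blue mug, 76 mm across, 85 mm high, beyond the jaw blocks; a bystander. Origin at the centre of its underside, z up.
Things that resemble listed ones, but are neither listed nor needed, are in the scene too. Of the things shaped like the gauge, the aluminium one is meant.

How it is judged:
On the way, in this order (a step that is already met when the one before it is completed fails the run):
1. the gauge plate is fully home in the sleeve (distance between gauge and sleeve_home below 0.006 m and angle between gauge's own z axis and vertical below 0.06 rad and angle between the x axis of gauge and the x axis of sleeve, either way round below 0.1 rad and linear speed of gauge below 0.02 m/s), for 0.2 s.
2. every jaw block present is seated in a pocket (((horizontal distance between jaw1 and pocket1 below 0.004 m and z of jaw1 in the frame of pocket1 below 0.002 m) or (horizontal distance between jaw1 and pocket2 below 0.004 m and z of jaw1 in the frame of pocket2 below 0.002 m) or (horizontal distance between jaw1 and pocket3 below 0.004 m and z of jaw1 in the frame of pocket3 below 0.002 m)) and angle between each of jaw1, jaw2, jaw3's own z axis and vertical below 0.04 rad and angle between the x axis of each of jaw1, jaw2, jaw3 and the x axis of tray, either way round below 0.12 rad and linear speed of each of jaw1, jaw2, jaw3 below 0.02 m/s and ((horizontal distance between jaw2 and pocket1 below 0.004 m and z of jaw2 in the frame of pocket1 below 0.002 m) or (horizontal distance between jaw2 and pocket2 below 0.004 m and z of jaw2 in the frame of pocket2 below 0.002 m) or (horizontal distance between jaw2 and pocket3 below 0.004 m and z of jaw2 in the frame of pocket3 below 0.002 m)) and ((horizontal distance between jaw3 and pocket1 below 0.004 m and z of jaw3 in the frame of pocket1 below 0.002 m) or (horizontal distance between jaw3 and pocket2 below 0.004 m and z of jaw3 in the frame of pocket2 below 0.002 m) or (horizontal distance between jaw3 and pocket3 below 0.004 m and z of jaw3 in the frame of pocket3 below 0.002 m))), for 0.2 s.
At the end, for the whole second after the job is handed in: Plate flat in the sleeve, within 6 mm of home; each jaw block in a pocket, within 4 mm of its centre and 2 mm of its floor, level and square; cartons in one column, each within 8 mm of the yellow centre seen from above, level, square to the block within 0.12 rad; all at rest (all of step 1 and all of step 2 and horizontal distance between each of carton1, carton2, carton3 and stack below 0.008 m and angle between each of carton1, carton2, carton3's own z axis and vertical below 0.05 rad and height (world z) of each of carton1, carton2, carton3 above 0.011 m and angle between the x axis of each of carton1, carton2, carton3 and the x axis of base, either way round below 0.12 rad and linear speed of each of carton1, carton2, carton3 below 0.02 m/s); the robot touches nothing.
It fails at once if the mug is knocked over (angle between mug's own z axis and vertical above 0.6 rad).
Of jaw1, jaw2, jaw3 only 2 to 3 are there at a start; the rules pass over those that are not, and their reading is None.
Of carton1, carton2, carton3 only 2 to 3 are there at a start; the rules pass over those that are not, and their reading is None.
At some moment in a run one of jaw1, jaw2, jaw3 may be knocked a few centimetres aside while the robot is not near it.
Once in a run the grip may slacken for a moment while it holds something.
It also fails if it takes over 210 s, if anything falls off the work surface, if the arm or the gripper's body presses on something with over 40 N, if the wrist force passes 120 N, or if a joint passes its speed limit or range.

ROBOT

A 6-joint arm with a two-finger parallel gripper is mounted at the origin on the work surface. World frame = base frame: x ahead of the robot, y to its left, z up, the work surface at z = 0. Lengths are in m, angles in rad, forces in N, time in s.
With the tool pointing down it reaches from about 0.25 to 0.85 m from the base axis. Payload 12.5 kg.
Tool frame: the origin (TCP) lies between the finger pads; the fingertips stand arm.tip_reach ahead of it and the grasp point (between the pads) lies 6 mm ahead of it (arm.tip_reach is the distance from the TCP to the fingertips, in m); z points along the fingers, y is the direction in which the jaws open and shut (so a half turn about z gives the same grasp; the last joint's range is limited). The gripper opens to 93 mm and grips with 3 to 60 N. Pads are 15 mm wide; open, the fingers measure 128 mm over their backs; the gripper's body (75 mm by 188 mm) begins 65 mm behind the grasp point.
Start: joints at [-1.347, 0.351, 1.652, -0, 1.139, -0.085], TCP at [0.167, -0.524, 0.244] pointing down, gripper open.
Joint ranges: [-2.75, 2.75], [-0.79, 2.1], [0.01, 2.65], [-1.57, 4.71], [0.07, 3.14], [-2.87, 2.87]. Speed limits (rad/s): [2.22, 2.22, 2.79, 3.14, 3.14, 3.14].

INTERFACE

Orientations are given as a rotation vector (axis times angle).
In Python, from workcell import arm, eyes gives the robot as it stands.
- The arm moves only by the shell command python3 -m inch 'ROWS' [OPENING]. ROWS is JSON, a list of rows, each an object of numbers: "tx", "ty", "tz": the shift along the tool's x, y, z in cm; "spin": the turn about the tool's z in rad. A call has exactly 10 rows; each row shifts and turns the pose as measured when the row begins, along the tool's axes as they then stand; what a row does not reach is not made up. A row lasts 1/8 s, in which the tool goes at most 62.5 mm and 10.7 degrees, less where a joint would pass 70% of its speed; a pose out of reach is approached as far as the arm can. A call with a gripper value outside its range is refused whole. OPENING is the closure in counts, from 0 (fully open) to 255 (shut), set as the call begins (- or left out, the last holds). The fingers move at their own pace and stop on an object; the grip force is fixed at half the most. Time passes only in rows, so rows that do not move let the fingers close, or fill a call up. It gives the time, the measured TCP pose, the force and the opening at its end, in the units of the state.
- arm.read_state(): the state, without advancing time (a new reading comes with each control period).
- eyes.snapshot(name): name is "scene" or "top" or "wrist"; returns the picture (420x560x3 uint8, red, green, blue); there is no depth.
- eyes.calibration(name): a dict with "mtx" (3x3 intrinsics, pixels), "world_from_camera" (4x4, takes a point from camera to world coordinates). Camera axes: x right, y down, z forward; pixel columns grow to the right and rows downward; lengths in m; the calibration is good to about 2 mm. A picture is of the moment at which its call begins: read the wrist's pose just before it. calibration takes no time and is no camera call; for the wrist camera it gives the pose at the moment of the call.
- arm.job_done(): hands the job in, once; it reports no verdict.
The state is a dict: "time_s": time; "joints": joint angles; "qvel": joint speeds; "joint_torque": joint torques, N m; "eef_pos": TCP position; "ee_rot": TCP orientation; "force": force on the tool from outside, world axes, zero at the start; "moment": the same for the moment, N m; "gripper_width": finger opening in m.
Only numpy, scipy, OpenCV 4.12 (cv2) and the standard library are available. Lean on these libraries where they do the work, as an engineer would, in place of code of your own. Each camera call takes 0.05 s, during which the arm holds its last target.

## Working session

There is one attempt and no reset: what is moved stays moved. The work goes in short steps, Python scripts to look and compute and a shell command to move; the robot and the scene stay as the last step left them, time stands still between calls to the robot, and variables do not carry over. Pictures are saved under pics/ and viewed, and the job is handed in when it is done.

```bash
ls; mkdir -p pics
python3 - <<'E'
from workcell import arm, eyes
import cv2
for n in ["scene","top","wrist"]:
    im=eyes.snapshot(n); cv2.imwrite(f"pics/a_{n}.png",im[:,:,::-1])
    c=eyes.calibration(n); print(n,c["mtx"],c["world_from_camera"])
print(arm.read_state(), arm.tip_reach)
E
```

```text
pics
scene [[457.11403688   0.         271.96338614]
 [  0.         457.11403688 210.21561508]
 [  0.           0.           1.        ]] [[-0.55153278  0.51654909 -0.65497223  1.32170174]
 [ 0.83393141  0.35955201 -0.41866545  0.56067033]
 [ 0.01923532 -0.77710964 -0.62907123  0.83105547]
 [ 0.          0.          0.          1.        ]]
top [[535.90300605   0.         278.06184439]
 [  0.         535.90300605 200.98587625]
 [  0.           0.           1.        ]] [[ 2.69888462e-02 -9.97169814e-01  7.01709645e-02  3.90300621e-01]
 [-9.99569522e-01 -2.61125594e-02  1.33755046e-02  3.19565232e-04]
 [-1.15053059e-02 -7.05017469e-02 -9.97445303e-01  1.52502226e+00]
 [ 0.00000000e+00  0.00000000e+00  0.00000000e+00  1.00000000e+00]]
wrist [[296.95454465   0.         278.11001269]
 [  0.         296.95454465 215.1988584 ]
 [  0.           0.           1.        ]] [[ 3.03910415e-01 -9.20797373e-01 -2.44480384e-01  2.35695437e-01]
 [-9.52700593e-01 -2.93787245e-01 -7.77858262e-02 -5.02071649e-01]
 [-2.00234212e-04  2.56556530e-01 -9.66529207e-01  3.83477718e-01]
 [ 0.00000000e+00  0.00000000e+00  0.00000000e+00  1.00000000e+00]]
{'time_s': 0.15, 'joints': array([-1.34658772e+00,  3.51083079e-01,  1.65226189e+00, -2.38637774e-05,
        1.13911019e+00, -8.45957088e-02]), 'qvel': array([ 2.89046729e-03, -1.14666547e-03, -1.93818498e-03, -5.71096381e-05,
       -1.45897794e-05, -1.57999767e-03]), 'joint_torque': array([ 1.62988890e-04, -4.97464228e+01, -2.85345644e+01,  6.99189515e-02,
        2.45937472e-02, -8.82169047e-05]), 'eef_pos': array([ 0.16712356, -0.52374152,  0.24324696]), 'ee_rot': array([-3.10336807e+00, -4.83027057e-01,  1.28419861e-04]), 'force': array([ 0.06356171, -0.72573956, -0.12863958]), 'moment': array([ 0.00329904, -0.04117765,  0.01834928]), 'gripper_width': 0.092686225429858} 0.025
```

View pics/a_scene.png

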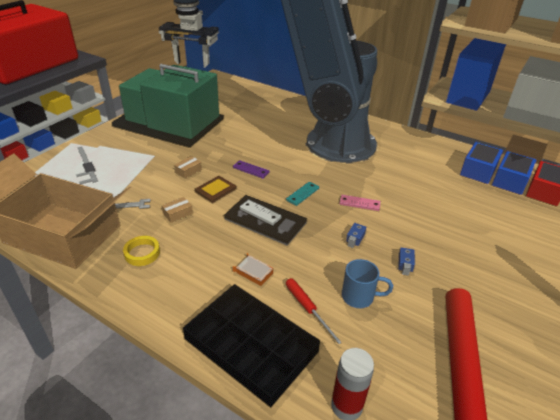

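View pics/a_top.png

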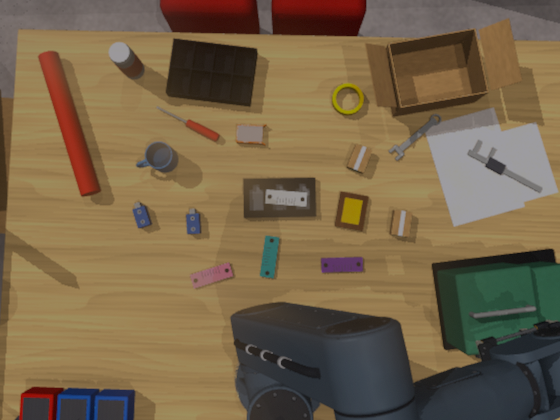

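View pics/a_wrist.png

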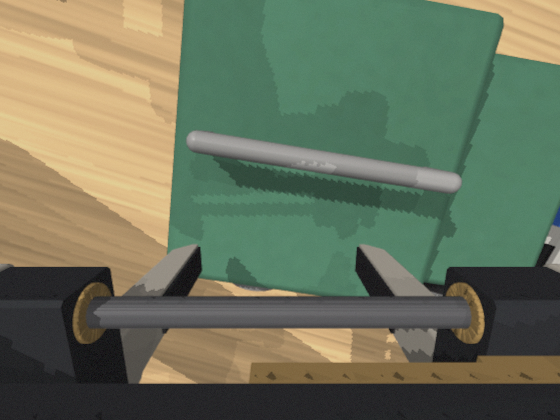

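Run:
```python
import cv2
im=cv2.imread("pics/a_top.png"); 
cv2.imwrite("pics/b1.png",cv2.resize(im[110:260,220:420],None,fx=4,fy=4,interpolation=cv2.INTER_CUBIC))
cv2.imwrite("pics/b2.png",cv2.resize(im[120:250,110:260],None,fx=4.5,fy=4.5,interpolation=cv2.INTER_CUBIC))
```

```text
(no output)
```

View pics/b1.png

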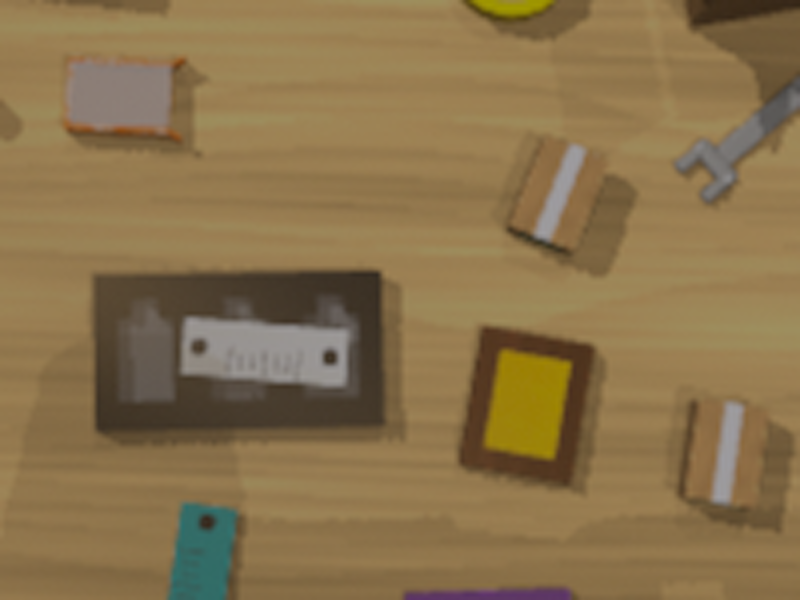

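View pics/b2.png

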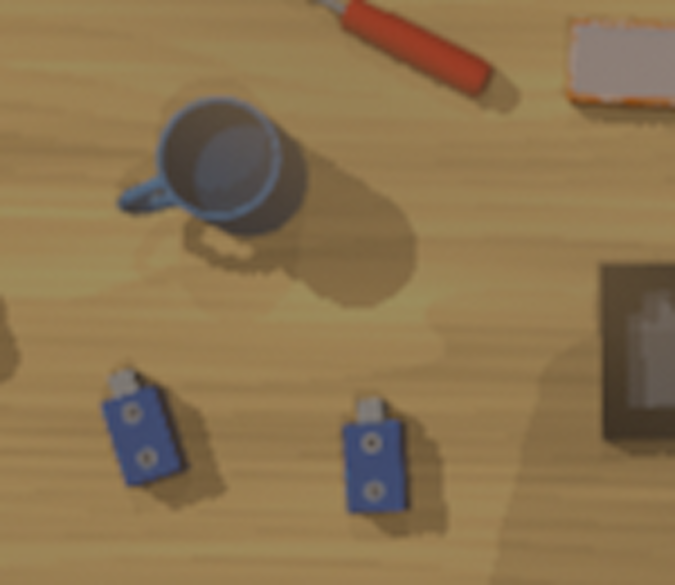

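```bash
cat > h.py <<'E'
from workcell import arm, eyes
import cv2, numpy as np
from scipy.spatial.transform import Rotation as R
def px2w(name,uv,z,cal=None):
    c=cal or eyes.calibration(name); T=np.array(c["world_from_camera"]); K=np.array(c["mtx"])
    uv=np.atleast_2d(np.array(uv,float)); d=(np.linalg.inv(K)@np.c_[uv,np.ones(len(uv))].T).T@T[:3,:3].T
    o=T[:3,3]; s=(z-o[2])/d[:,2]; return (o+d*s[:,None])[:,:2]
def w2px(name,P,cal=None):
    c=cal or eyes.calibration(name); T=np.array(c["world_from_camera"]); K=np.array(c["mtx"])
    q=(np.atleast_2d(P)-T[:3,3])@T[:3,:3]@K.T; return q[:,:2]/q[:,2:]
def yaw(s=None):
    s=s or arm.read_state(); m=R.from_rotvec(s["ee_rot"]).as_matrix(); return np.arctan2(m[1,0],m[0,0]),m
def rect(name,corners,z,cal=None):
    w=px2w(name,corners,z,cal); c=w.mean(0); e=w-np.roll(w,1,0); L=np.linalg.norm(e,axis=1)
    angs=np.degrees(np.arctan2(e[:,1],e[:,0]))
    print("centre",c.round(4),"sides mm",(L*1e3).round(1),"angs",angs.round(1)); return c
def go(x=None,y=None,z=None,psi=None):
    """deltas in tool axes (cm) for TCP target, at current yaw; spin (rad)"""
    s=arm.read_state(); a,m=yaw(s); p=s["eef_pos"]; t=np.array([p[i] if v is None else v for i,v in enumerate((x,y,z))])
    d=m.T@(t-p)*100; 
    out="d(tool,cm) %s yaw %.3f pos %s w %.4f F %s t %.1f"%(d.round(2),a,p.round(4),s["gripper_width"],s["force"].round(1),s["time_s"])
    if psi is not None:
        sp=-(psi-a); sp=(sp+np.pi)%(2*np.pi)-np.pi; out+=" spin %.3f (or %.3f) j6 %.2f"%(sp,sp-np.sign(sp)*np.pi,s["joints"][5])
    print(out); return d
def snap(name,fn,crop=None,f=1):
    cal=eyes.calibration(name); im=eyes.snapshot(name)[:,:,::-1].copy(); 
    if crop: u0,v0,u1,v1=crop; im=im[v0:v1,u0:u1]
    if f!=1: im=cv2.resize(im,None,fx=f,fy=f,interpolation=cv2.INTER_CUBIC)
    cv2.imwrite("pics/"+fn+".png",im); np.save("pics/"+fn+".npy",cal,allow_pickle=True)
def lcal(fn): return np.load("pics/"+fn+".npy",allow_pickle=True).item()
E
python3 - <<'E'
from h import *
A=lambda l:[((x+.5)/4-.5+220,(y+.5)/4-.5+110) for x,y in l]
B=lambda l:[((x+.5)/4.5-.5+110,(y+.5)/4.5-.5+120) for x,y in l]
rect("top",A([(66,58),(172,60),(172,133),(66,132)]),.02)
rect("top",A([(183,316),(350,328),(345,388),(180,372)]),.028)
rect("top",A([(95,272),(382,270),(384,428),(97,432)]),.018)
rect("top",A([(482,325),(595,346),(572,485),(460,465)]),.014)
rect("top",A([(540,135),(605,152),(572,253),(508,232)]),.032)
rect("top",A([(695,395),(765,402),(752,508),(683,498)]),.032)
rect("top",B([(103,405),(150,387),(186,470),(130,487)]),.028)
rect("top",B([(342,425),(405,418),(407,510),(348,514)]),.028)
print(px2w("top",B([(220,165)]),.085))
s=arm.read_state();print(yaw(s)[0])
T=np.eye(4);T[:3,:3]=yaw(s)[1];T[:3,3]=s["eef_pos"]
print(np.linalg.inv(T)@eyes.calibration("wrist")["world_from_camera"])
E
```

```text
centre [0.6861 0.1072] sides mm [53.2 75.5 52.5 75.3] angs [   1.9  -89.7 -178.3   90.9]
centre [ 0.5063 -0.0008] sides mm [ 39.4 117.4  42.3 116. ] angs [ -1.4 -92.6 176.6  86. ]
centre [0.5071 0.0168] sides mm [113.3 202.9 111.7 201.9] angs [   2.5  -88.1 -178.    92.3]
centre [ 0.474  -0.1869] sides mm [100.2  80.9  99.5  79.8] angs [ -7.8 -99.1 171.5  81.4]
centre [ 0.6225 -0.2024] sides mm [72.4 47.  75.2 47. ] angs [ -17.  -103.4  163.    73.1]
centre [ 0.4449 -0.3215] sides mm [72.2 48.7 74.3 48.1] angs [ -5.9 -94.2 173.6  83.3]
centre [0.4412 0.4027] sides mm [54.1 31.3 56.8 36.3] angs [  20.8  -67.4 -154.1  108.4]
centre [0.4268 0.2564] sides mm [55.5 39.5 57.2 36.8] angs [   6.1  -82.1 -176.6   95.4]
[[0.60483301 0.34767538]]
0.3088142872922609
[[-1.97515045e-05 -9.66516067e-01 -2.56606103e-01  7.19213592e-02]
 [ 9.99999781e-01 -1.88711367e-04  6.33816059e-04  7.54550671e-05]
 [-6.61017893e-04 -2.56606034e-01  9.66515859e-01 -1.40227181e-01]
 [ 0.00000000e+00  0.00000000e+00  0.00000000e+00  1.00000000e+00]]
```

```bash
python3 -c "
from h import *
go(.505,-.06,.25,1.52)"
```

```text
d(tool,cm) [ 46.28 -33.91  -0.64] yaw 0.309 pos [ 0.1671 -0.5237  0.2432] w 0.0927 F [ 0.1 -0.7 -0.1] t 0.1 spin -1.211 (or 1.930) j6 -0.08
```

```bash
python3 -m inch '[{"tx":4.7,"ty":-3.4},{"tx":4.7,"ty":-3.4},{"tx":4.7,"ty":-3.4},{"tx":4.7,"ty":-3.4},{"tx":4.7,"ty":-3.4},{"tx":4.7,"ty":-3.4},{"tx":4.7,"ty":-3.4},{"tx":4.7,"ty":-3.4},{"tx":4.7,"ty":-3.4},{"tx":4.7,"ty":-3.4}]' 0;  python3 -c "
from h import *
go(.505,-.06,.25,1.52)"
```

```text
d(tool,cm) [ 46.28 -33.91  -0.64] yaw 0.309 pos [ 0.1671 -0.5237  0.2432] w 0.0927 F [ 0.1 -0.7 -0.1] t 0.1 spin -1.211 (or 1.930) j6 -0.08validation failed for argument at $[0]...
```

```bash
python3 -m inch '[{"tx":4.7,"ty":-3.4,"tz":0,"spin":0},{"tx":4.7,"ty":-3.4,"tz":0,"spin":0},{"tx":4.7,"ty":-3.4,"tz":0,"spin":0},{"tx":4.7,"ty":-3.4,"tz":0,"spin":0},{"tx":4.7,"ty":-3.4,"tz":0,"spin":0},{"tx":4.7,"ty":-3.4,"tz":0,"spin":0},{"tx":4.7,"ty":-3.4,"tz":0,"spin":0},{"tx":4.7,"ty":-3.4,"tz":0,"spin":0},{"tx":4.7,"ty":-3.4,"tz":0,"spin":0},{"tx":4.7,"ty":-3.4,"tz":0,"spin":0}]' 0;  python3 -c "
from h import *
go(.505,-.06,.25,1.52)"
```

```text
time_s: 1.4
eef_pos: [0.5202, -0.0448, 0.2429]
ee_rot: [-3.105, -0.473, -0.001]
force: [1.1, -0.6, 0.3]
gripper_width: 0.093
d(tool,cm) [-1.9   1.   -0.71] yaw 0.302 pos [ 0.5202 -0.0448  0.2429] w 0.0930 F [ 1.1 -0.6  0.3] t 1.4 spin -1.218 (or 1.924) j6 1.09
```

```bash
python3 -m inch '[{"tx":0,"ty":0,"tz":0,"spin":-0.174},{"tx":0,"ty":0,"tz":0,"spin":-0.174},{"tx":0,"ty":0,"tz":0,"spin":-0.174},{"tx":0,"ty":0,"tz":0,"spin":-0.174},{"tx":0,"ty":0,"tz":0,"spin":-0.174},{"tx":0,"ty":0,"tz":0,"spin":-0.174},{"tx":0,"ty":0,"tz":0,"spin":-0.174},{"tx":0,"ty":0,"tz":0,"spin":0},{"tx":0,"ty":0,"tz":0,"spin":0},{"tx":0,"ty":0,"tz":0,"spin":0}]' 0;  python3 -c "
from h import *
go(.505,-.06,.25,1.52)
snap('wrist','c1'); snap('top','c1t')"
```

```text
time_s: 2.65
eef_pos: [0.5209, -0.0403, 0.2405]
ee_rot: [-2.234, -2.203, 0.002]
force: [-0.4, 0.9, -0.8]
gripper_width: 0.0933
d(tool,cm) [-1.99 -1.56 -0.94] yaw 1.557 pos [ 0.5209 -0.0403  0.2405] w 0.0933 F [-0.4  0.9 -0.8] t 2.6 spin 0.037 (or -3.105) j6 -0.15
```

View pics/c1.png

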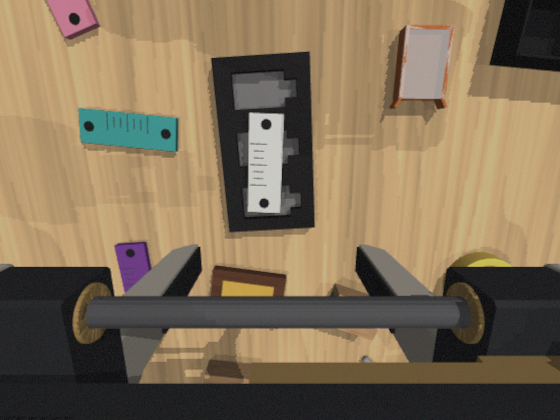

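View pics/c1t.png

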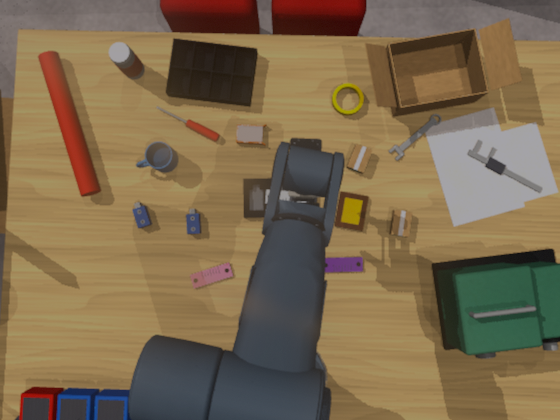

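Run:
```python
import cv2
im=cv2.imread("pics/c1.png"); 
cv2.imwrite("pics/c2.png",cv2.resize(im[40:240,200:330],None,fx=3,fy=3,interpolation=cv2.INTER_CUBIC))
cv2.imwrite("pics/c3.png",cv2.resize(im[10:120,380:470],None,fx=5,fy=5,interpolation=cv2.INTER_CUBIC))
```

```text
(no output)
```

View pics/c2.png

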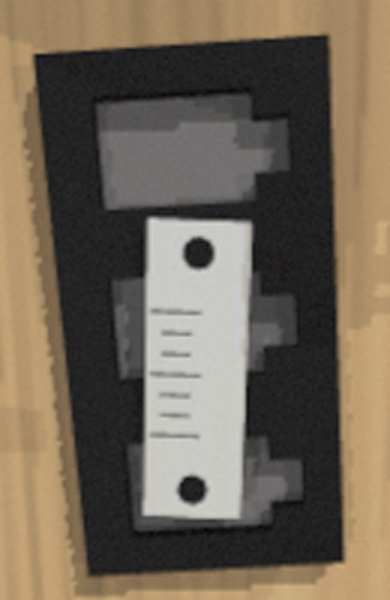

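View pics/c3.png

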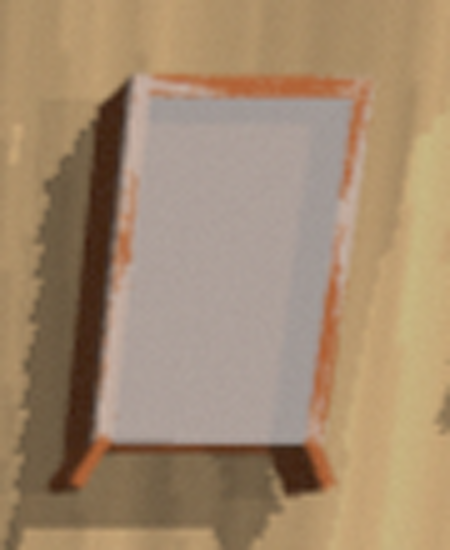

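Run:
```python
from h import *
cal=lcal('c1')
A=lambda l:[((x+.5)/3-.5+200,(y+.5)/3-.5+40) for x,y in l]
B=lambda l:[((x+.5)/5-.5+380,(y+.5)/5-.5+10) for x,y in l]
rect("wrist",A([(148,217),(252,221),(243,519),(141,515)]),.028,cal)
rect("wrist",A([(36,55),(328,37),(343,560),(90,576)]),.018,cal)
rect("wrist",B([(133,75),(372,80),(316,440),(97,440)]),.02,cal)
print(px2w("wrist",B([(97,440),(316,440),(133,75),(372,80)]),.02,cal))
```

```text
centre [ 0.5062 -0.0007] sides mm [115.5  39.1 115.6  41.7] angs [ 86.3  -2.9 -92.4 176.9]
centre [0.5079 0.0174] sides mm [202.6 108.  201.3 108.2] angs [  92.5    2.3  -87.5 -177. ]
centre [0.6858 0.1077] sides mm [73.4 51.4 72.4 49.7] angs [ 89.1  -1.9 -92.2 179.2]
[[0.66003422 0.07163384]
 [0.70970936 0.0709122 ]
 [0.66116166 0.14497999]
 [0.71248947 0.14324772]]
```

```bash
python3 -m inch '[{"tx":0,"ty":-1.7,"tz":3,"spin":0.039},{"tx":0,"ty":0,"tz":5,"spin":0},{"tx":0,"ty":0,"tz":5,"spin":0},{"tx":0,"ty":0,"tz":2,"spin":0},{"tx":0,"ty":0,"tz":0,"spin":0},{"tx":0,"ty":0,"tz":0,"spin":0},{"tx":0,"ty":0,"tz":0,"spin":0},{"tx":0,"ty":0,"tz":0,"spin":0},{"tx":0,"ty":0,"tz":0,"spin":0},{"tx":0,"ty":0,"tz":0,"spin":0}]' 0;  python3 -c "
from h import *
go(.504,-.041,.046,1.518)
snap('wrist','d1')"
```

```text
time_s: 4.0
eef_pos: [0.5058, -0.0403, 0.091]
ee_rot: [2.283, 2.153, 0.006]
force: [0.1, -0.3, -0.2]
gripper_width: 0.0925
d(tool,cm) [-0.08 -0.2   4.5 ] yaw 1.512 pos [ 0.5058 -0.0403  0.091 ] w 0.0925 F [ 0.1 -0.3 -0.2] t 4.0 spin -0.006 (or 3.135) j6 -0.11
```

View pics/d1.png

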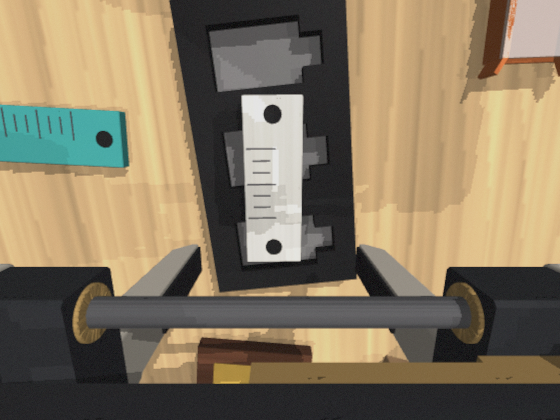

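```bash
python3 -m inch '[{"tx":-0.1,"ty":-0.2,"tz":2,"spin":-0.006},{"tx":0,"ty":0,"tz":1.5,"spin":0},{"tx":0,"ty":0,"tz":1.0,"spin":0},{"tx":0,"ty":0,"tz":0,"spin":0},{"tx":0,"ty":0,"tz":0,"spin":0},{"tx":0,"ty":0,"tz":0,"spin":0},{"tx":0,"ty":0,"tz":0,"spin":0},{"tx":0,"ty":0,"tz":0,"spin":0},{"tx":0,"ty":0,"tz":0,"spin":0},{"tx":0,"ty":0,"tz":0,"spin":0}]' 0;  python3 -c "
from h import *
go(.504,-.041,.046,1.518)"
```

```text
time_s: 5.3
eef_pos: [0.5053, -0.0413, 0.0459]
ee_rot: [2.275, 2.158, 0.009]
force: [0.1, -0.0, 0.3]
gripper_width: 0.093
d(tool,cm) [ 0.03 -0.13 -0.01] yaw 1.518 pos [ 0.5053 -0.0413  0.0459] w 0.0930 F [ 0.1 -0.   0.3] t 5.3 spin -0.000 (or 3.141) j6 -0.12
```

```bash
python3 -m inch '[{"tx":0,"ty":-0.1,"tz":0,"spin":0},{"tx":0,"ty":0,"tz":0,"spin":0},{"tx":0,"ty":0,"tz":0,"spin":0},{"tx":0,"ty":0,"tz":0,"spin":0},{"tx":0,"ty":0,"tz":0,"spin":0},{"tx":0,"ty":0,"tz":0,"spin":0},{"tx":0,"ty":0,"tz":0,"spin":0},{"tx":0,"ty":0,"tz":-0.5,"spin":0},{"tx":0,"ty":0,"tz":-1.5,"spin":0},{"tx":0,"ty":0,"tz":-3,"spin":0}]' 255;  python3 -c "
from h import *
go(.504,-.041,.046,1.518)
snap('wrist','d2')"
```

```text
time_s: 6.55
eef_pos: [0.5027, -0.0411, 0.0967]
ee_rot: [2.278, 2.16, 0.005]
force: [0.6, -0.2, -0.8]
gripper_width: 0.0397
d(tool,cm) [0.01 0.11 5.07] yaw 1.518 pos [ 0.5027 -0.0411  0.0967] w 0.0397 F [ 0.6 -0.2 -0.8] t 6.5 spin -0.000 (or 3.141) j6 -0.12
```

View pics/d2.png

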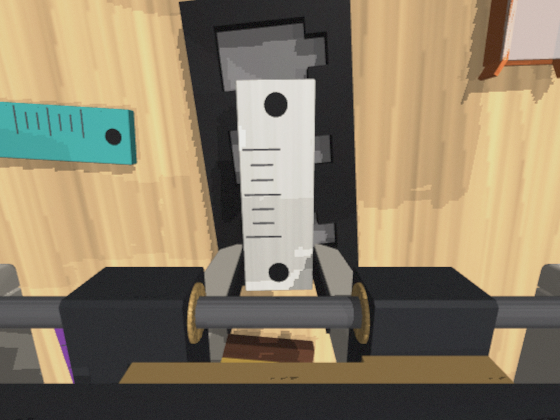

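Run:
```python
from h import *
im=cv2.imread("pics/d2.png"); cv2.imwrite("pics/d3.png",cv2.resize(im[60:300,200:350],None,fx=3,fy=2.5,interpolation=cv2.INTER_CUBIC))
c=rect("wrist",[(237,80),(314,80),(313,289),(244,289)],.0967-.018,lcal('d2'))
```

```text
centre [ 5.054e-01 -2.000e-04] sides mm [113.8  37.9 114.   40.7] angs [ 87.   -3.  -91.6 176.8]
```

View pics/d3.png

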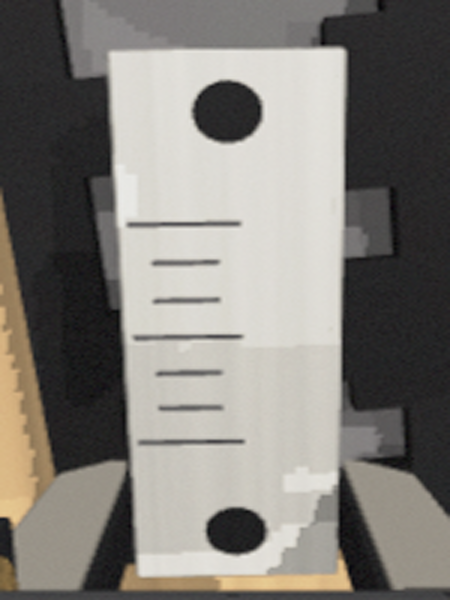

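```bash
cat >> h.py <<'E'
def pnp(fn,img,uv,obj):
    """pose of flat object: obj pts (m) in object frame; prints pose in tool frame-ish world"""
    cal=lcal(fn); K=np.array(cal["mtx"]); T=np.array(cal["world_from_camera"])
    g=cv2.cvtColor(cv2.imread("pics/"+img+".png"),cv2.COLOR_BGR2GRAY)
    p=cv2.cornerSubPix(g,np.array(uv,np.float32).reshape(-1,1,2),(4,4),(-1,-1),(3,50,.01)).reshape(-1,2)
    print("corners",p.round(1).tolist())
    ok,r,t=cv2.solvePnP(np.array(obj,float),p.astype(float),K,None,flags=cv2.SOLVEPNP_ITERATIVE)
    pr=cv2.projectPoints(np.array(obj,float),r,t,K,None)[0].reshape(-1,2)
    M=T[:3,:3]@cv2.Rodrigues(r)[0]; o=T[:3,:3]@t.ravel()+T[:3,3]
    print("reproj",np.abs(pr-p).max().round(2),"origin",o.round(4),"x",M[:,0].round(3),"z",M[:,2].round(3)); return o,M
E
python3 - <<'E'
from h import *
pnp('d2','d2',[(237,80),(314,80),(313,289),(244,289)],[(.058,.02,0),(.058,-.02,0),(-.058,-.02,0),(-.058,.02,0)])
E
```

```text
corners [[235.6999969482422, 80.0999984741211], [314.6000061035156, 78.80000305175781], [313.0, 289.0], [244.0, 289.0]]
reproj 0.85 origin [5.052e-01 3.000e-04 7.510e-02] x [ 0.039  0.998 -0.048] z [-0.022  0.048  0.999]
```

```bash
python3 -m inch '[{"tx":0.8,"ty":4.5,"tz":0.5,"spin":-0.02},{"tx":0,"ty":4.5,"tz":0.5,"spin":-0.018},{"tx":0,"ty":4.5,"tz":0.5,"spin":0},{"tx":0,"ty":4.5,"tz":0.5,"spin":0},{"tx":0,"ty":0,"tz":0,"spin":0},{"tx":0,"ty":0,"tz":0,"spin":0},{"tx":0,"ty":0,"tz":0,"spin":0},{"tx":0,"ty":0,"tz":0,"spin":0},{"tx":0,"ty":0,"tz":0,"spin":0},{"tx":0,"ty":0,"tz":0,"spin":0}]' 255;  python3 -c "
from h import *
go(.685,-.05,.05,1.556)
snap('wrist','e1')"
```

```text
time_s: 7.85
eef_pos: [0.6888, -0.0384, 0.0883]
ee_rot: [2.229, 2.198, 0.014]
force: [0.4, 0.2, -0.6]
gripper_width: 0.0394
d(tool,cm) [-1.16 -0.42  3.83] yaw 1.557 pos [ 0.6888 -0.0384  0.0883] w 0.0394 F [ 0.4  0.2 -0.6] t 7.8 spin 0.001 (or -3.141) j6 -0.11
```

View pics/e1.png

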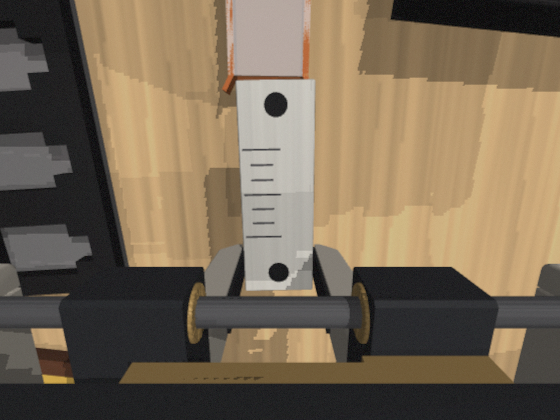

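Run:
```python
import cv2
im=cv2.imread("pics/e1.png"); cv2.imwrite("pics/e2.png",cv2.resize(im[0:110,200:340],None,fx=5,fy=5,interpolation=cv2.INTER_CUBIC))
```

```text
(no output)
```

View pics/e2.png

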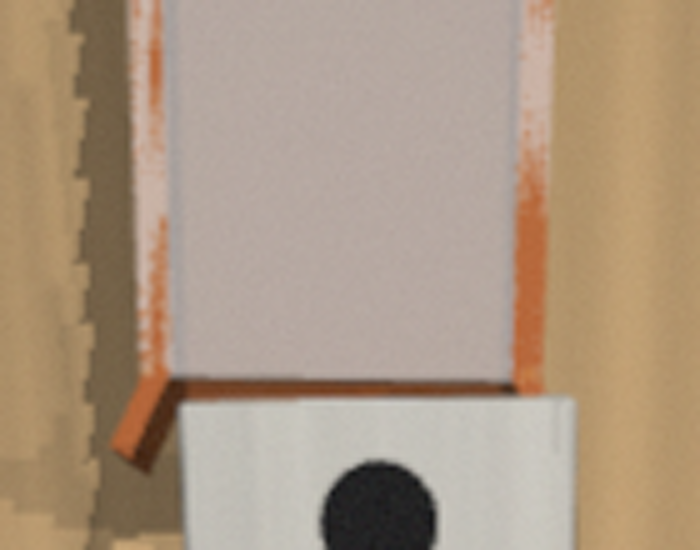

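Run:
```python
from h import *
cal=lcal('e1')
B=lambda l:[((x+.5)/5-.5+200,(y+.5)/5-.5) for x,y in l]
w=px2w("wrist",B([(128,0),(142,375),(543,390),(555,0),(170,380),(513,390)]),.02,cal);print(w)
for a,b in((1,0),(2,3)): print(np.degrees(np.arctan2(*(w[b]-w[a])[::-1])))
print((w[1]+w[2])/2,(w[0]+w[3])/2, (w[4]+w[5])/2)
rect("wrist",[(237,80),(314.5,79),(313,289),(244,289)],.0883-.018,cal)
```

```text
[[0.66073072 0.11320274]
 [0.66002223 0.07136599]
 [0.71173255 0.06899328]
 [0.71266029 0.11276033]
 [0.66358846 0.07073344]
 [0.70784364 0.06903798]]
89.0298076931465
88.78566800959933
[0.68587739 0.07017964] [0.68669551 0.11298154] [0.68571605 0.06988571]
centre [0.6902 0.0025] sides mm [113.7  38.1 114.6  40.8] angs [ 89.2   0.  -89.4 178.8]
```

Run:
```python
from h import *
print(yaw()[1].round(4))
go(.6827,-.05,.05,1.5516)
pnp('e1','e1',[(236,80),(314.5,79),(313,289),(244,289)],[(.058,.02,0),(.058,-.02,0),(-.058,-.02,0),(-.058,.02,0)])
```

```text
[[ 0.014   0.9998  0.014 ]
 [ 0.9999 -0.0139 -0.0015]
 [-0.0013  0.014  -0.9999]]
d(tool,cm) [-1.16 -0.65  3.82] yaw 1.557 pos [ 0.6888 -0.0384  0.0883] w 0.0400 F [-0.4  0.5 -0.9] t 7.9 spin 0.005 (or -3.136) j6 -0.11
corners [[236.0, 80.0], [314.29998779296875, 79.30000305175781], [313.0, 289.0], [244.0, 289.0]]
reproj 0.86 origin [0.69   0.003  0.0663] x [ 0.001  0.998 -0.061] z [-0.025  0.061  0.998]
```

```bash
python3 -m inch '[{"tx":-1.2,"ty":-0.65,"tz":0,"spin":0.005},{"tx":0,"ty":0,"tz":2.0,"spin":0},{"tx":0,"ty":0,"tz":1.8,"spin":0},{"tx":0,"ty":0,"tz":0.6,"spin":0},{"tx":0,"ty":0,"tz":0.4,"spin":0},{"tx":0,"ty":0,"tz":0.4,"spin":0},{"tx":0,"ty":0,"tz":0.3,"spin":0},{"tx":0,"ty":0,"tz":0.2,"spin":0},{"tx":0,"ty":0,"tz":0,"spin":0},{"tx":0,"ty":0,"tz":0,"spin":0}]' 255;  python3 -c "
from h import *
go(.6827,-.05,.0285,1.5516)"
```

```text
time_s: 9.15
eef_pos: [0.6826, -0.0513, 0.0286]
ee_rot: [2.235, 2.193, 0.013]
force: [0.2, -0.4, -1.1]
gripper_width: 0.0393
d(tool,cm) [0.13 0.01 0.01] yaw 1.552 pos [ 0.6826 -0.0513  0.0286] w 0.0393 F [ 0.2 -0.4 -1.1] t 9.2 spin 0.000 (or -3.142) j6 -0.12
```

```bash
python3 -m inch '[{"tx":0,"ty":0,"tz":0.1,"spin":0},{"tx":0,"ty":0,"tz":0.05,"spin":0},{"tx":0,"ty":0,"tz":0.05,"spin":0},{"tx":0,"ty":0,"tz":0,"spin":0},{"tx":0,"ty":0,"tz":0,"spin":0},{"tx":0,"ty":0,"tz":0,"spin":0},{"tx":0,"ty":0,"tz":0,"spin":0},{"tx":0,"ty":0,"tz":0,"spin":0},{"tx":0,"ty":0,"tz":0,"spin":0},{"tx":0,"ty":0,"tz":0,"spin":0}]' 255;  python3 -c "
from h import *
go(.6827,-.05,.0285,1.5516)
snap('wrist','f1'); print(arm.read_state()['moment'])"
```

```text
time_s: 10.4
eef_pos: [0.6828, -0.0513, 0.028]
ee_rot: [2.235, 2.193, 0.013]
force: [-0.5, -0.1, 2.0]
gripper_width: 0.0396
d(tool,cm) [ 0.13 -0.01 -0.05] yaw 1.552 pos [ 0.6828 -0.0513  0.028 ] w 0.0396 F [-0.5 -0.1  2. ] t 10.4 spin 0.000 (or -3.141) j6 -0.12
[-0.00096115  0.18759258  0.0404293 ]
```

View pics/f1.png

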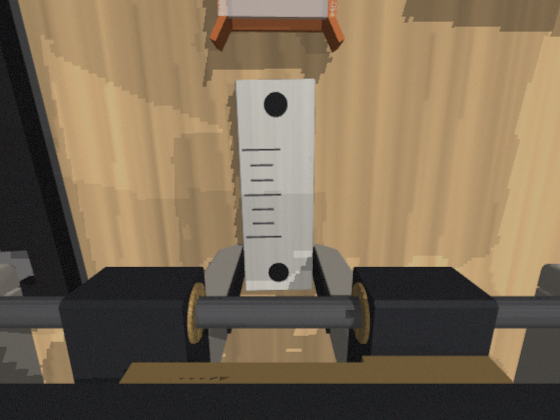

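Run:
```python
import cv2
im=cv2.imread("pics/f1.png"); cv2.imwrite("pics/f2.png",cv2.resize(im[0:110,200:360],None,fx=5,fy=5,interpolation=cv2.INTER_CUBIC))
```

```text
(no output)
```

View pics/f2.png

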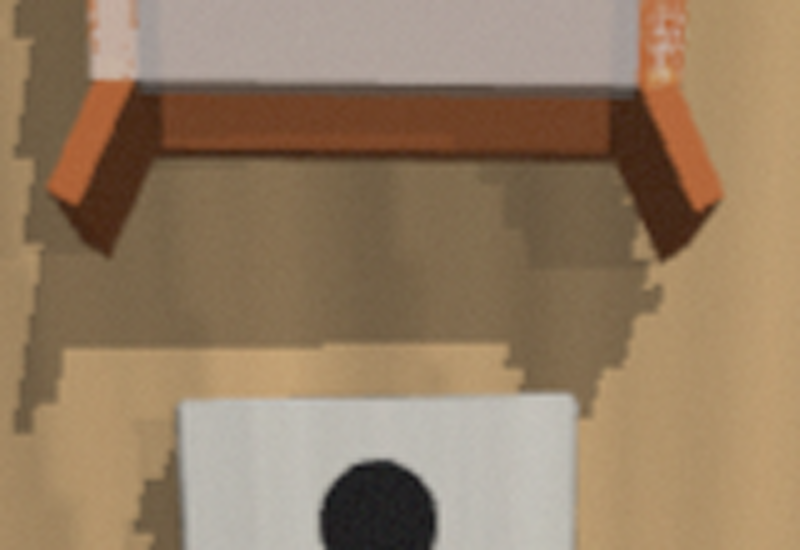

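Run:
```python
from h import *
cal=lcal('f1')
B=lambda l:[((x+.5)/5-.5+200,(y+.5)/5-.5) for x,y in l]
print(px2w("wrist",B([(155,155),(617,160)]),.003,cal))
print(px2w("wrist",B([(88,82),(690,88),(135,85),(640,90)]),.02,cal))
g=px2w("wrist",B([(180,402),(577,396)])+[(244,289),(313,289)],.010,cal);print(g,g[:2].mean(0),g[2:].mean(0))
```

```text
[[0.66293292 0.07049019]
 [0.70853158 0.06937562]]
[[0.65951342 0.07103894]
 [0.71222502 0.06982325]
 [0.66359449 0.0707505 ]
 [0.70782835 0.06973194]]
[[ 0.66494091  0.04683244]
 [ 0.70393033  0.04672661]
 [ 0.66352849 -0.06682388]
 [ 0.70425834 -0.06790473]] [0.68443562 0.04677953] [ 0.68389341 -0.0673643 ]
```

```bash
python3 -m inch '[{"tx":0,"ty":0.08,"tz":-0.48,"spin":0},{"tx":0,"ty":0,"tz":0,"spin":0},{"tx":1.0,"ty":0,"tz":0,"spin":0},{"tx":1.0,"ty":0,"tz":0,"spin":0},{"tx":0.8,"ty":0,"tz":0,"spin":0},{"tx":0.8,"ty":0,"tz":0,"spin":0},{"tx":0.8,"ty":0,"tz":0,"spin":0},{"tx":0,"ty":0,"tz":0,"spin":0},{"tx":0,"ty":0,"tz":0,"spin":0},{"tx":0,"ty":0,"tz":0,"spin":0}]' 255;  python3 -c "
from h import *
go(.685,.0415,.0328,1.5516)
snap('wrist','g1'); print(arm.read_state()['moment'])"
```

```text
time_s: 11.7
eef_pos: [0.6842, -0.0036, 0.0323]
ee_rot: [2.234, 2.194, 0.013]
force: [-0.4, -0.2, -0.8]
gripper_width: 0.0395
d(tool,cm) [ 4.51 -0.01 -0.05] yaw 1.552 pos [ 0.6842 -0.0036  0.0323] w 0.0395 F [-0.4 -0.2 -0.8] t 11.7 spin 0.001 (or -3.141) j6 -0.05
[-0.12062772 -0.05223181  0.0174983 ]
```

View pics/g1.png

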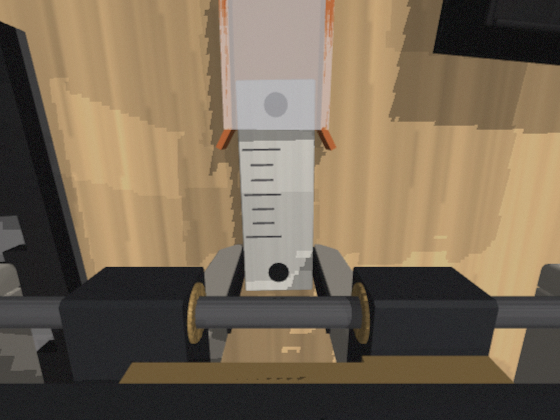

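```bash
python3 -m inch '[{"tx":0.8,"ty":0,"tz":0,"spin":0},{"tx":0.8,"ty":0,"tz":0,"spin":0},{"tx":0.8,"ty":0,"tz":0,"spin":0},{"tx":0.8,"ty":0,"tz":0,"spin":0},{"tx":0.6,"ty":0,"tz":0,"spin":0},{"tx":0.2,"ty":0,"tz":0,"spin":0},{"tx":0.2,"ty":0,"tz":0,"spin":0},{"tx":0,"ty":0,"tz":0,"spin":0},{"tx":0,"ty":0,"tz":0,"spin":0},{"tx":0,"ty":0,"tz":0,"spin":0}]' 255;  python3 -c "
from h import *
go(.685,.0415,.0328,1.5516)
snap('wrist','g2'); print(arm.read_state()['moment'])"
```

```text
time_s: 13.0
eef_pos: [0.6851, 0.0411, 0.0323]
ee_rot: [2.235, 2.193, 0.013]
force: [-0.1, 1.4, -1.5]
gripper_width: 0.0398
d(tool,cm) [ 0.04 -0.01 -0.05] yaw 1.552 pos [0.6851 0.0411 0.0323] w 0.0398 F [-0.1  1.4 -1.5] t 13.0 spin 0.000 (or -3.141) j6 0.01
[-0.09177079 -0.07645779  0.03805905]
```

View pics/g2.png

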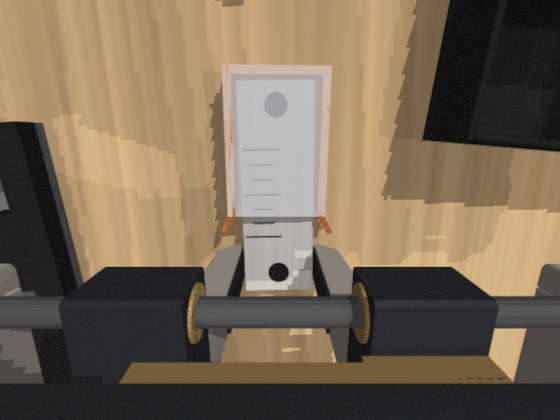

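```bash
python3 -m inch '[{"tx":0.1,"ty":0,"tz":0.05,"spin":0},{"tx":0.1,"ty":0,"tz":0.05,"spin":0},{"tx":0.1,"ty":0,"tz":0.03,"spin":0},{"tx":0,"ty":0,"tz":0,"spin":0},{"tx":0,"ty":0,"tz":0,"spin":0},{"tx":0,"ty":0,"tz":0,"spin":0},{"tx":0,"ty":0,"tz":0,"spin":0},{"tx":0,"ty":0,"tz":0,"spin":0},{"tx":0,"ty":0,"tz":0,"spin":0},{"tx":0,"ty":0,"tz":0,"spin":0}]' 255;  python3 -c "
from h import *
go(.685,.0415,.0328,1.5516)
snap('wrist','g3'); print(arm.read_state()['moment'])"
```

```text
time_s: 14.3
eef_pos: [0.6852, 0.042, 0.031]
ee_rot: [2.234, 2.192, 0.01]
force: [-0.5, -2.5, -0.5]
gripper_width: 0.0395
d(tool,cm) [-0.05 -0.01 -0.18] yaw 1.552 pos [0.6852 0.042  0.031 ] w 0.0395 F [-0.5 -2.5 -0.5] t 14.3 spin 0.000 (or -3.141) j6 0.02
[-0.35061759 -0.05852627  0.00590703]
```

```bash
python3 -m inch '[{"tx":0.2,"ty":0,"tz":0,"spin":0},{"tx":0.2,"ty":0,"tz":0,"spin":0},{"tx":0.2,"ty":0,"tz":0,"spin":0},{"tx":0,"ty":0,"tz":0,"spin":0},{"tx":0,"ty":0,"tz":0,"spin":0},{"tx":0,"ty":0,"tz":0,"spin":0},{"tx":0,"ty":0,"tz":0,"spin":0},{"tx":0,"ty":0,"tz":0,"spin":0},{"tx":0,"ty":0,"tz":0,"spin":0},{"tx":0,"ty":0,"tz":0,"spin":0}]' 255;  python3 -c "
from h import *
go(.685,.0415,.0328,1.5516)
snap('wrist','g3'); print(arm.read_state()['moment'])"
```

```text
time_s: 15.6
eef_pos: [0.6852, 0.0422, 0.0312]
ee_rot: [2.23, 2.188, -0.0]
force: [0.8, -2.7, 0.6]
gripper_width: 0.0397
d(tool,cm) [-0.07 -0.01 -0.16] yaw 1.552 pos [0.6852 0.0422 0.0312] w 0.0397 F [ 0.8 -2.7  0.6] t 15.6 spin -0.000 (or 3.142) j6 0.03
[-0.50616046 -0.01683427 -0.01633779]
```

View pics/g3.png

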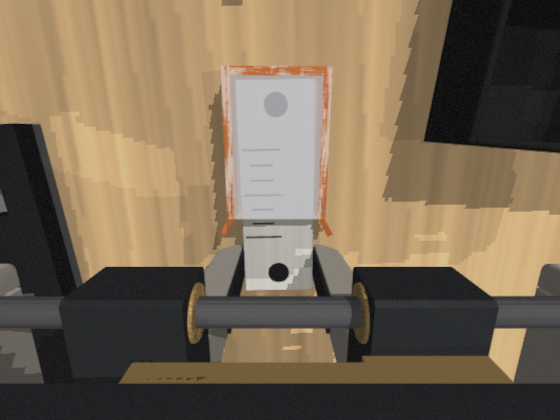

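```bash
python3 -m inch '[{"tx":0,"ty":0,"tz":0,"spin":0},{"tx":0,"ty":0,"tz":0,"spin":0},{"tx":0,"ty":0,"tz":0,"spin":0},{"tx":0,"ty":0,"tz":0,"spin":0},{"tx":0,"ty":0,"tz":-1.5,"spin":0},{"tx":0,"ty":0,"tz":-3,"spin":0},{"tx":0,"ty":0,"tz":-5,"spin":0},{"tx":0,"ty":0,"tz":-5,"spin":0},{"tx":0,"ty":0,"tz":-5,"spin":0},{"tx":0,"ty":0,"tz":0,"spin":0}]' 0;  python3 -c "
from h import *
go(.43,.256,.23,3.14)
snap('wrist','g4'); print(yaw()[1].round(3))"
```

```text
time_s: 16.9
eef_pos: [0.6829, 0.0457, 0.2381]
ee_rot: [2.229, 2.187, 0.006]
force: [-0.1, 0.3, -0.6]
gripper_width: 0.0928
d(tool,cm) [ 20.55 -25.69   0.17] yaw 1.552 pos [0.6829 0.0457 0.2381] w 0.0928 F [-0.1  0.3 -0.6] t 16.9 spin -1.588 (or 1.553) j6 0.03
[[ 0.019  1.     0.012]
 [ 1.    -0.019 -0.011]
 [-0.011  0.013 -1.   ]]
```

View pics/g4.png

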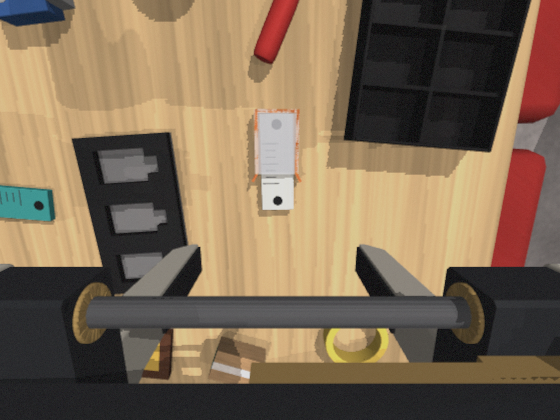

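Run:
```python
from h import *
im=cv2.imread("pics/g4.png"); cv2.imwrite("pics/g5.png",cv2.resize(im[100:220,240:320],None,fx=5,fy=5,interpolation=cv2.INTER_CUBIC))
im=cv2.imread("pics/g4.png"); cv2.imwrite("pics/g6.png",cv2.resize(im[120:300,60:200],None,fx=4,fy=4,interpolation=cv2.INTER_CUBIC)[:600])
```

```text
(no output)
```

View pics/g5.png

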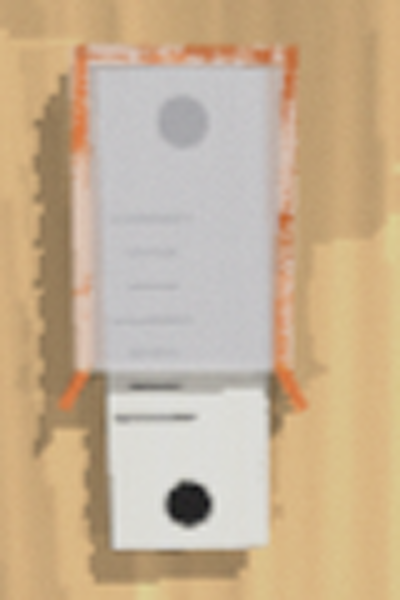

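View pics/g6.png

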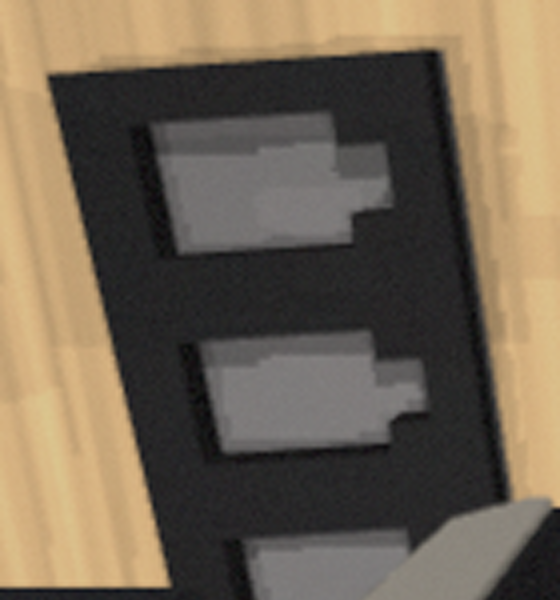

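Run:
```python
from h import *
cal=lcal('g4')
B=lambda l:[((x+.5)/5-.5+240,(y+.5)/5-.5+100) for x,y in l]
A=lambda l:[((x+.5)/4-.5+60,(y+.5)/4-.5+120) for x,y in l]
t=px2w("wrist",B([(112,548),(270,545)]),.013,cal).mean(0); m=px2w("wrist",B([(80,370),(282,370)]),.02,cal).mean(0)
print(t,m,np.linalg.norm(t-m))
# pocket floor/top outlines
rect("wrist",A([(132,125),(332,113),(354,243),(164,258)]),.018,cal)
rect("wrist",A([(182,344),(372,331),(392,443),(208,462)]),.018,cal)
print(px2w("wrist",A([(50,75),(437,50),(132,125),(182,344),(332,113),(372,331),(387,143),(394,206),(422,358),(430,410)]),.018,cal))
```

```text
[0.68679704 0.02535556] [0.68517117 0.0709992 ] 0.0456725863851984
centre [0.501  0.0836] sides mm [39.5 58.8 38.4 57.7] angs [  93.4    2.2  -88.2 -176.7]
centre [0.504  0.0184] sides mm [38.6 58.8 36.4 58.9] angs [  92.2    2.7  -87.6 -175.2]
[[0.4498389  0.1165098 ]
 [0.56220899 0.12137464]
 [0.47076115 0.10189997]
 [0.47384248 0.03571211]
 [0.52949871 0.10418372]
 [0.53255211 0.03849239]
 [0.5444255  0.09522991]
 [0.5441378  0.07666917]
 [0.54683508 0.02957067]
 [0.54730939 0.01269279]]
```

```bash
python3 -m inch '[{"tx":3.4,"ty":-4.3,"tz":0,"spin":0},{"tx":3.4,"ty":-4.3,"tz":0,"spin":0},{"tx":3.4,"ty":-4.3,"tz":0,"spin":0},{"tx":3.4,"ty":-4.3,"tz":0,"spin":0},{"tx":3.4,"ty":-4.3,"tz":0,"spin":0},{"tx":3.4,"ty":-4.3,"tz":0,"spin":0},{"tx":0,"ty":0,"tz":0,"spin":-0.18},{"tx":0,"ty":0,"tz":0,"spin":-0.18},{"tx":0,"ty":0,"tz":0,"spin":-0.18},{"tx":0,"ty":0,"tz":0,"spin":-0.18}]' 0; python3 -m inch '[{"tx":0,"ty":0,"tz":0,"spin":-0.18},{"tx":0,"ty":0,"tz":0,"spin":-0.18},{"tx":0,"ty":0,"tz":0,"spin":-0.18},{"tx":0,"ty":0,"tz":0,"spin":-0.18},{"tx":0,"ty":0,"tz":0,"spin":-0.12},{"tx":0,"ty":0,"tz":0,"spin":0},{"tx":0,"ty":0,"tz":0,"spin":0},{"tx":0,"ty":0,"tz":0,"spin":0},{"tx":0,"ty":0,"tz":0,"spin":0},{"tx":0,"ty":0,"tz":0,"spin":0}]' 0;  python3 -c "
from h import *
go(.43,.256,.23,3.14)
snap('wrist','i1'); print(yaw()[1].round(3))"
```

```text
time_s: 18.2
eef_pos: [0.4132, 0.2585, 0.2215]
ee_rot: [1.293, 2.859, -0.026]
force: [-0.1, -1.1, -0.7]
gripper_width: 0.0926
time_s: 19.45
eef_pos: [0.4092, 0.2564, 0.2158]
ee_rot: [0.021, -3.126, 0.034]
force: [-0.9, -0.1, -0.4]
gripper_width: 0.0932
d(tool,cm) [-2.06 -0.1  -1.45] yaw -3.128 pos [0.4092 0.2564 0.2158] w 0.0932 F [-0.9 -0.1 -0.4] t 19.4 spin 0.015 (or -3.127) j6 -1.11
[[-1.    -0.014 -0.015]
 [-0.014  1.    -0.022]
 [ 0.015 -0.022 -1.   ]]
```

View pics/i1.png

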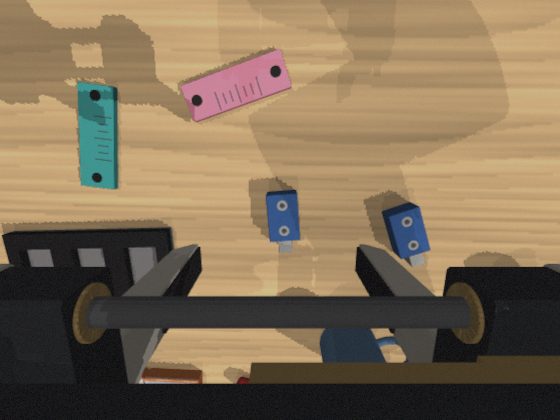

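Run:
```python
from h import *
im=cv2.imread("pics/i1.png"); cv2.imwrite("pics/i2.png",cv2.resize(im[170:280,250:450],None,fx=4,fy=4,interpolation=cv2.INTER_CUBIC))
```

```text
(no output)
```

View pics/i2.png

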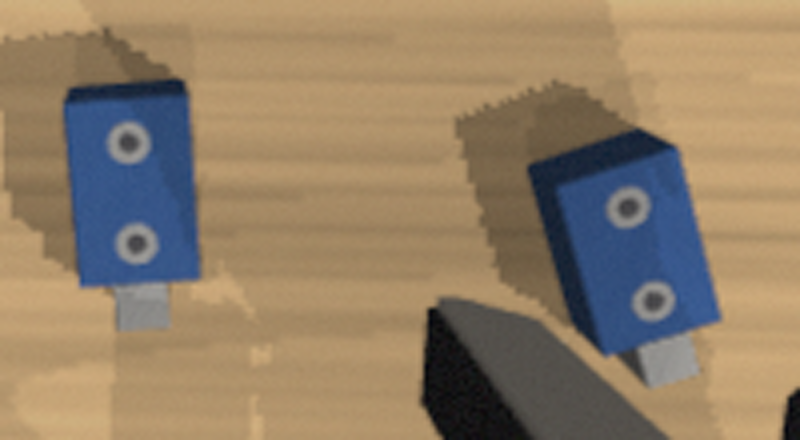

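Run:
```python
from h import *
cal=lcal('i1')
A=lambda l:[((x+.5)/4-.5+250,(y+.5)/4-.5+170) for x,y in l]
rect("wrist",A([(65,103),(188,95),(200,277),(80,286)]),.028,cal)
print(px2w("wrist",A([(118,330),(169,326),(129,143),(137,243)]),.028,cal))
rect("wrist",A([(558,186),(680,150),(720,320),(607,355)]),.028,cal)
```

```text
centre [0.4262 0.2581] sides mm [54.3 34.6 53.7 35.1] angs [-175.1   94.8    5.4  -84.3]
[[0.46825787 0.25436242]
 [0.46667086 0.26934336]
 [0.41188169 0.25665429]
 [0.44138644 0.25946458]]
centre [0.4418 0.4042] sides mm [54.4 34.7 53.3 33.4] angs [-158.9  108.6   19.7  -69.7]
```

```bash
python3 -c "
from h import *
go(.4295,.258,.040,-3.054)"
```

```text
d(tool,cm) [-2.31  0.51 17.54] yaw -3.128 pos [0.4091 0.2564 0.2158] w 0.0928 F [-0.1 -0.1 -0.4] t 19.5 spin -0.074 (or 3.068) j6 -1.11
```

```bash
python3 -m inch '[{"tx":-1.2,"ty":0.3,"tz":1.5,"spin":0},{"tx":-1.1,"ty":0.2,"tz":2,"spin":-0.07},{"tx":0,"ty":0,"tz":2,"spin":0},{"tx":0,"ty":0,"tz":2,"spin":0},{"tx":0,"ty":0,"tz":2,"spin":0},{"tx":0,"ty":0,"tz":2,"spin":0},{"tx":0,"ty":0,"tz":1.5,"spin":0},{"tx":0,"ty":0,"tz":0,"spin":0},{"tx":0,"ty":0,"tz":0,"spin":0},{"tx":0,"ty":0,"tz":0,"spin":0}]' 0;  python3 -c "
from h import *
go(.4295,.258,.040,-3.054)
snap('wrist','j1'); print(yaw()[1].round(3))"
```

```text
time_s: 20.75
eef_pos: [0.4325, 0.2598, 0.0832]
ee_rot: [0.132, -3.127, 0.03]
force: [-0.3, 0.3, 0.8]
gripper_width: 0.0931
d(tool,cm) [ 0.26 -0.07  4.33] yaw -3.057 pos [0.4325 0.2598 0.0832] w 0.0931 F [-0.3  0.3  0.8] t 20.8 spin -0.003 (or 3.138) j6 -1.19
[[-0.996 -0.084 -0.011]
 [-0.084  0.996 -0.02 ]
 [ 0.012 -0.019 -1.   ]]
```

View pics/j1.png

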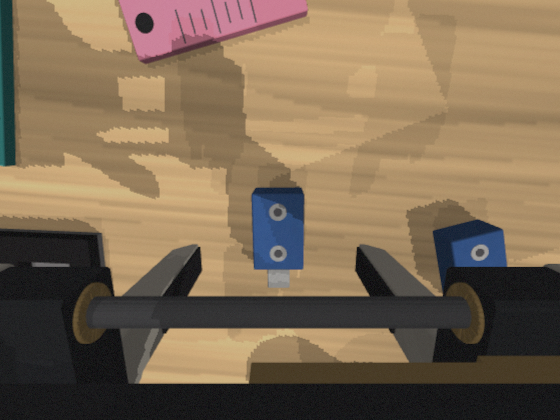

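Jaw block is centred between the fingers (278 px) and aligned. Descend and grip.

```bash
python3 -m inch '[{"tx":0.3,"ty":-0.05,"tz":1.5,"spin":0},{"tx":0,"ty":0,"tz":1.5,"spin":0},{"tx":0,"ty":0,"tz":1.0,"spin":0},{"tx":0,"ty":0,"tz":0.3,"spin":0},{"tx":0,"ty":0,"tz":0,"spin":0},{"tx":0,"ty":0,"tz":0,"spin":0},{"tx":0,"ty":0,"tz":0,"spin":0},{"tx":0,"ty":0,"tz":0,"spin":0},{"tx":0,"ty":0,"tz":0,"spin":0},{"tx":0,"ty":0,"tz":0,"spin":0}]' 0;  python3 -c "
from h import *
go(.4295,.258,.040,-3.054)"
```

```text
time_s: 22.05
eef_pos: [0.4293, 0.2583, 0.038]
ee_rot: [0.132, -3.128, 0.029]
force: [-0.1, 0.6, -0.6]
gripper_width: 0.0932
d(tool,cm) [-0.02 -0.04 -0.2 ] yaw -3.057 pos [0.4293 0.2583 0.038 ] w 0.0932 F [-0.1  0.6 -0.6] t 22.1 spin -0.003 (or 3.138) j6 -1.18
```

```bash
python3 -m inch '[{"tx":0,"ty":0,"tz":-0.25,"spin":0},{"tx":0,"ty":0,"tz":0,"spin":0},{"tx":0,"ty":0,"tz":0,"spin":0},{"tx":0,"ty":0,"tz":0,"spin":0},{"tx":0,"ty":0,"tz":0,"spin":0},{"tx":0,"ty":0,"tz":0,"spin":0},{"tx":0,"ty":0,"tz":0,"spin":0},{"tx":0,"ty":0,"tz":-1,"spin":0},{"tx":0,"ty":0,"tz":-2,"spin":0},{"tx":0,"ty":0,"tz":-3,"spin":0}]' 255;  python3 -c "
from h import *
go(.500,.083,.1,-3.10)
snap('wrist','j2'); print(yaw()[1].round(3))"
```

```text
time_s: 23.3
eef_pos: [0.4286, 0.2589, 0.1014]
ee_rot: [0.132, -3.124, 0.032]
force: [0.8, -1.4, -1.1]
gripper_width: 0.0354
d(tool,cm) [ -5.63 -18.13   0.41] yaw -3.057 pos [0.4286 0.2589 0.1014] w 0.0354 F [ 0.8 -1.4 -1.1] t 23.3 spin 0.043 (or -3.099) j6 -1.19
[[-0.996 -0.084 -0.009]
 [-0.084  0.996 -0.019]
 [ 0.011 -0.018 -1.   ]]
```

View pics/j2.png

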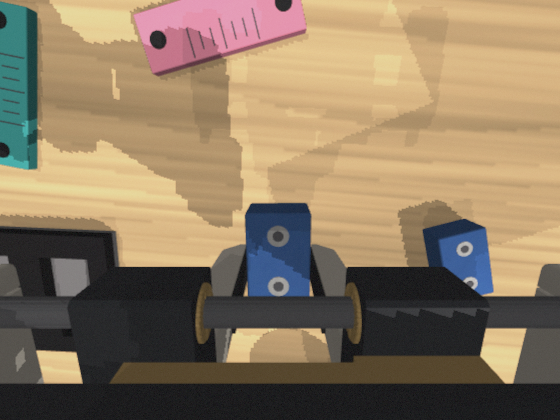

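```bash
python3 -m inch '[{"tx":-1.5,"ty":-2.5,"tz":-1,"spin":0},{"tx":-1.5,"ty":-2.5,"tz":-1,"spin":0.02},{"tx":-1.5,"ty":-2.5,"tz":-1,"spin":0.02},{"tx":-1.2,"ty":-2.5,"tz":-1,"spin":0},{"tx":0,"ty":-2.5,"tz":-1,"spin":0},{"tx":0,"ty":0,"tz":0,"spin":0},{"tx":0,"ty":0,"tz":0,"spin":0},{"tx":0,"ty":0,"tz":0,"spin":0},{"tx":0,"ty":0,"tz":0,"spin":0},{"tx":0,"ty":0,"tz":0,"spin":0}]' 255;  python3 -c "
from h import *
go(.503,.083,.1,-3.10)
snap('wrist','k1'); print(yaw()[1].round(3))"
```

```text
time_s: 24.6
eef_pos: [0.4967, 0.1388, 0.1596]
ee_rot: [0.072, -3.133, 0.028]
force: [-0.9, -0.1, -2.3]
gripper_width: 0.0355
d(tool,cm) [-0.42 -5.5   6.05] yaw -3.096 pos [0.4967 0.1388 0.1596] w 0.0355 F [-0.9 -0.1 -2.3] t 24.6 spin 0.004 (or -3.137) j6 -1.41
[[-0.999 -0.046 -0.007]
 [-0.046  0.999 -0.018]
 [ 0.008 -0.017 -1.   ]]
```

View pics/k1.png

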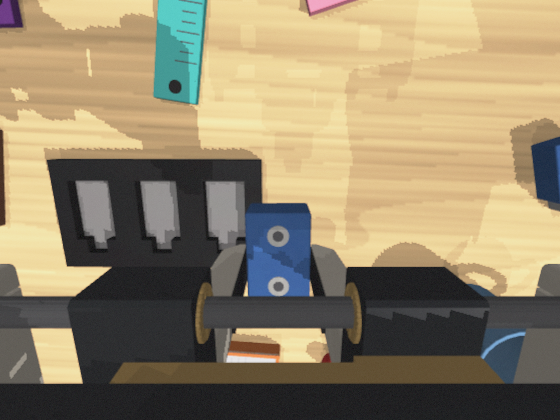

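Run:
```python
from h import *
im=cv2.imread("pics/k1.png"); cv2.imwrite("pics/k2.png",cv2.resize(im[150:275,40:270],None,fx=3.4,fy=3.4,interpolation=cv2.INTER_CUBIC))
```

```text
(no output)
```

View pics/k2.png

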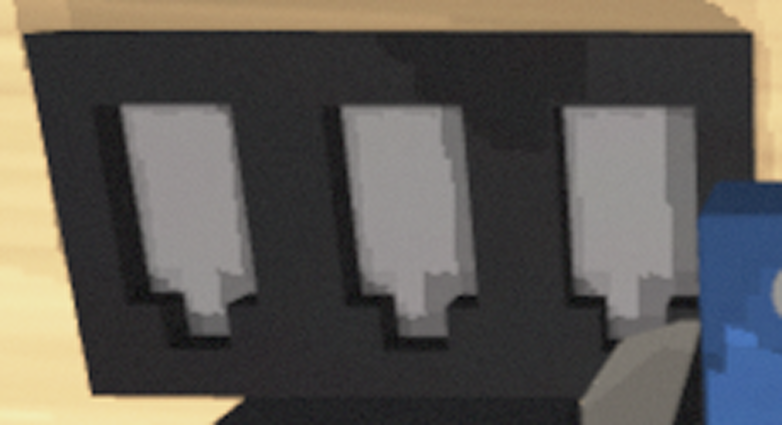

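Run:
```python
from h import *
cal=lcal('k1')
A=lambda l:[((x+.5)/3.4-.5+40,(y+.5)/3.4-.5+150) for x,y in l]
for q in ([(95,106),(232,104),(256,300),(130,302)],[(322,106),(462,106),(476,298),(350,302)],[(553,106),(695,106),(702,298),(572,302)]): rect("wrist",A(q),.018,cal)
print(px2w("wrist",A([(22,33),(752,32),(93,393),(172,347),(390,349)]),.018,cal))
# held jaw: rivets
print(px2w("wrist",[(277.5,236.5),(278,286.5)],.1596-.012,cal))
```

```text
centre [ 0.5046 -0.0474] sides mm [58.7 39.4 58.5 38.1] angs [-177.3   93.6    1.5  -86.1]
centre [0.5013 0.0182] sides mm [58.4 39.9 57.  37.8] angs [-176.1   92.8    1.9  -85.1]
centre [0.498  0.0844] sides mm [58.2 40.1 56.8 38.6] angs [-175.5   92.8    3.1  -85.2]
[[ 0.4569995  -0.08610528]
 [ 0.44708586  0.11787397]
 [ 0.56539803 -0.08045869]
 [ 0.54897175 -0.05430497]
 [ 0.54608871  0.01193235]]
[[0.47908796 0.13760289]
 [0.50881888 0.1392409 ]]
```

```bash
python3 -m inch '[{"tx":-0.3,"ty":-2.0,"tz":0,"spin":0},{"tx":0,"ty":-2.0,"tz":1,"spin":0},{"tx":0,"ty":-1.4,"tz":2,"spin":0},{"tx":0,"ty":0,"tz":2,"spin":0},{"tx":0,"ty":0,"tz":2,"spin":0},{"tx":0,"ty":0,"tz":1,"spin":0},{"tx":0,"ty":0,"tz":0.7,"spin":0},{"tx":0,"ty":0,"tz":0,"spin":0},{"tx":0,"ty":0,"tz":0,"spin":0},{"tx":0,"ty":0,"tz":0,"spin":0}]' 255;  python3 -c "
from h import *
go(.502,.0838,.065,-3.093)
snap('wrist','l1'); print(yaw()[1].round(3))"
```

```text
time_s: 25.9
eef_pos: [0.5032, 0.0828, 0.0726]
ee_rot: [0.074, -3.137, 0.027]
force: [0.2, 0.5, -1.1]
gripper_width: 0.0359
d(tool,cm) [0.11 0.12 0.76] yaw -3.094 pos [0.5032 0.0828 0.0726] w 0.0359 F [ 0.2  0.5 -1.1] t 25.9 spin -0.001 (or 3.140) j6 -1.52
[[-0.999 -0.047 -0.003]
 [-0.047  0.999 -0.017]
 [ 0.004 -0.017 -1.   ]]
```

View pics/l1.png

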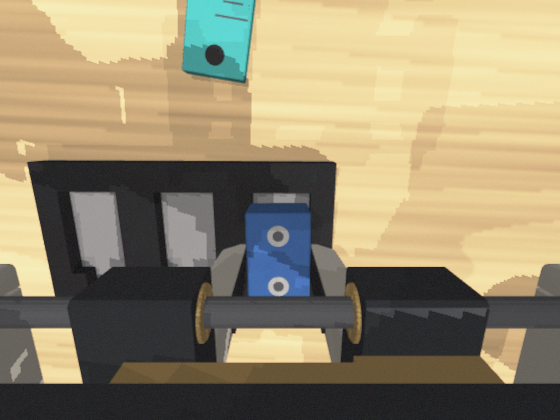

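Run:
```python
from h import *
im=cv2.imread("pics/l1.png"); cv2.imwrite("pics/l2.png",cv2.resize(im[150:275,150:345],None,fx=4,fy=4,interpolation=cv2.INTER_CUBIC))
```

```text
(no output)
```

View pics/l2.png

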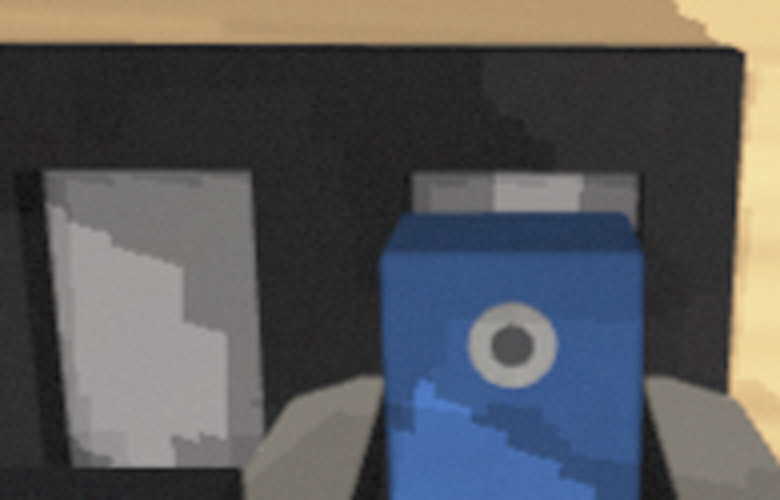

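Run:
```python
from h import *
cal=lcal('l1')
A=lambda l:[((x+.5)/4-.5+150,(y+.5)/4-.5+150) for x,y in l]
f=px2w("wrist",A([(413,185),(637,185)]),.006,cal);print(f,f.mean(0))
r=px2w("wrist",A([(411,172),(640,172)]),.018,cal);print(r,r.mean(0))
b=px2w("wrist",A([(402,212),(628,212)]),.0326,cal);print(b,b.mean(0))
t=px2w("wrist",A([(382,252),(643,252)]),.0606,cal);print(t,t.mean(0))
print(px2w("wrist",A([(30,170),(252,170)]),.018,cal),px2w("wrist",A([(743,48)]),.018,cal))
```

```text
[[0.47476508 0.06245502]
 [0.47274521 0.10209473]] [0.47375515 0.08227487]
[[0.47020799 0.0632065 ]
 [0.46827585 0.10127603]] [0.46924192 0.08224127]
[[0.47386627 0.06338545]
 [0.47206427 0.09845717]] [0.47296527 0.08092131]
[[0.47321978 0.06377225]
 [0.47142397 0.09829456]] [0.47232188 0.0810334 ]
[[ 0.47311164 -0.00070871]
 [ 0.4712183   0.03661916]] [[0.44717704 0.11636497]]
```

```bash
python3 -m inch '[{"tx":0.14,"ty":0.14,"tz":0.3,"spin":0},{"tx":0,"ty":0,"tz":0.5,"spin":0},{"tx":0,"ty":0,"tz":0.5,"spin":0},{"tx":0,"ty":0,"tz":0.3,"spin":0},{"tx":0,"ty":0,"tz":0.3,"spin":0},{"tx":0,"ty":0,"tz":0.2,"spin":0},{"tx":0,"ty":0,"tz":0,"spin":0},{"tx":0,"ty":0,"tz":0,"spin":0},{"tx":0,"ty":0,"tz":0,"spin":0},{"tx":0,"ty":0,"tz":0,"spin":0}]' 255;  python3 -c "
from h import *
go(.502,.0838,.0465,-3.093)"
```

```text
time_s: 27.2
eef_pos: [0.5018, 0.0839, 0.0504]
ee_rot: [0.074, -3.137, 0.027]
force: [-0.5, 0.0, -1.4]
gripper_width: 0.0355
d(tool,cm) [-0.02 -0.    0.39] yaw -3.094 pos [0.5018 0.0839 0.0504] w 0.0355 F [-0.5  0.  -1.4] t 27.2 spin -0.001 (or 3.140) j6 -1.51
```

```bash
python3 -m inch '[{"tx":0,"ty":0,"tz":0.2,"spin":0},{"tx":0,"ty":0,"tz":0.1,"spin":0},{"tx":0,"ty":0,"tz":0.1,"spin":0},{"tx":0,"ty":0,"tz":0,"spin":0},{"tx":0,"ty":0,"tz":0,"spin":0},{"tx":0,"ty":0,"tz":0,"spin":0},{"tx":0,"ty":0,"tz":0,"spin":0},{"tx":0,"ty":0,"tz":0,"spin":0},{"tx":0,"ty":0,"tz":0,"spin":0},{"tx":0,"ty":0,"tz":0,"spin":0}]' 255;  python3 -c "
from h import *
go(.502,.0838,.0465,-3.093)"
```

```text
time_s: 28.45
eef_pos: [0.502, 0.0838, 0.0467]
ee_rot: [0.075, -3.138, 0.027]
force: [-0.5, -0.1, 0.5]
gripper_width: 0.0354
d(tool,cm) [ 0.   -0.    0.02] yaw -3.094 pos [0.502  0.0838 0.0467] w 0.0354 F [-0.5 -0.1  0.5] t 28.4 spin -0.001 (or 3.140) j6 -1.51
```

```bash
python3 -m inch '[{"tx":0,"ty":0,"tz":0,"spin":0},{"tx":0,"ty":0,"tz":0,"spin":0},{"tx":0,"ty":0,"tz":0,"spin":0},{"tx":0,"ty":0,"tz":-0.8,"spin":0},{"tx":0,"ty":0,"tz":-2,"spin":0},{"tx":0,"ty":0,"tz":-3,"spin":0},{"tx":0,"ty":0,"tz":-3,"spin":0},{"tx":0,"ty":0,"tz":-3,"spin":0},{"tx":0,"ty":0,"tz":-2,"spin":0},{"tx":0,"ty":0,"tz":0,"spin":0}]' 0;  python3 -c "
from h import *
go(.42,.38,.2,-2.8)
snap('wrist','m1'); print(yaw()[1].round(3))"
```

```text
time_s: 29.7
eef_pos: [0.5025, 0.0864, 0.192]
ee_rot: [0.074, -3.14, 0.027]
force: [0.5, 0.6, 0.8]
gripper_width: 0.0929
d(tool,cm) [ 6.85 29.7  -1.31] yaw -3.094 pos [0.5025 0.0864 0.192 ] w 0.0929 F [0.5 0.6 0.8] t 29.7 spin -0.294 (or 2.847) j6 -1.52
[[-0.999 -0.047 -0.001]
 [-0.047  0.999 -0.017]
 [ 0.002 -0.017 -1.   ]]
```

View pics/m1.png

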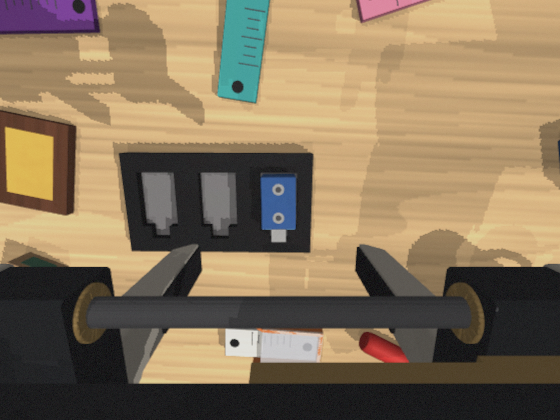

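```bash
python3 -m inch '[{"tx":0.9,"ty":3.7,"tz":-0.2,"spin":0},{"tx":0.9,"ty":3.7,"tz":-0.2,"spin":0},{"tx":0.9,"ty":3.7,"tz":-0.2,"spin":0},{"tx":0.9,"ty":3.7,"tz":-0.2,"spin":0},{"tx":0.9,"ty":3.7,"tz":-0.2,"spin":0},{"tx":0.9,"ty":3.7,"tz":-0.2,"spin":0},{"tx":0.9,"ty":3.7,"tz":0,"spin":0},{"tx":0.5,"ty":3.7,"tz":0,"spin":0},{"tx":0,"ty":0,"tz":0,"spin":0},{"tx":0,"ty":0,"tz":0,"spin":0}]' 0;  python3 -c "
from h import *
go(.42,.38,.2,-2.8)
snap('wrist','n1'); print(yaw()[1].round(3))"
```

```text
time_s: 31.0
eef_pos: [0.4138, 0.3851, 0.1867]
ee_rot: [0.072, -3.125, 0.039]
force: [-0.9, 0.4, 0.4]
gripper_width: 0.0933
d(tool,cm) [-0.58 -0.57 -1.33] yaw -3.096 pos [0.4138 0.3851 0.1867] w 0.0933 F [-0.9  0.4  0.4] t 31.0 spin -0.296 (or 2.846) j6 -0.94
[[-0.999 -0.046 -0.015]
 [-0.045  0.999 -0.025]
 [ 0.017 -0.024 -1.   ]]
```

View pics/n1.png

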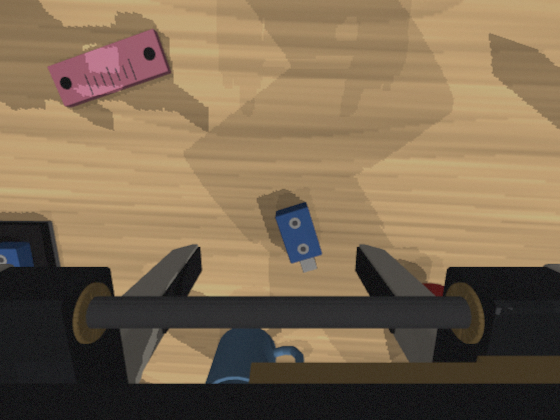

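Run:
```python
from h import *
im=cv2.imread("pics/n1.png"); cv2.imwrite("pics/n2.png",cv2.resize(im[195:280,255:345],None,fx=6,fy=6,interpolation=cv2.INTER_CUBIC))
```

```text
(no output)
```

View pics/n2.png

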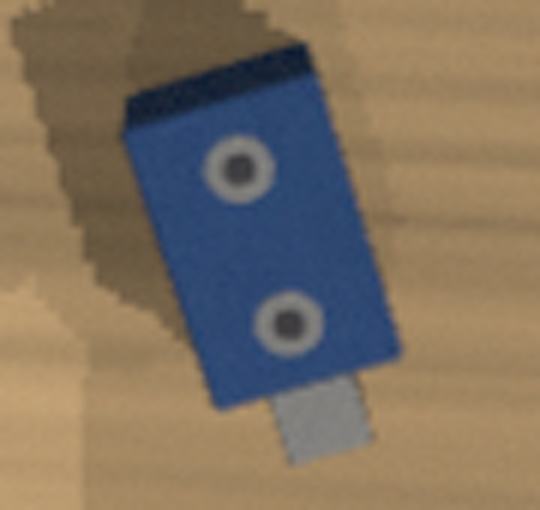

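Run:
```python
from h import *
cal=lcal('n1')
A=lambda l:[((x+.5)/6-.5+255,(y+.5)/6-.5+195) for x,y in l]
c=rect("wrist",A([(124,132),(316,76),(401,352),(220,410)]),.028,cal)
r=px2w("wrist",A([(239,169),(289,324)]),.028,cal);print(r,r.mean(0)); d=r[1]-r[0]; a=np.arctan2(d[1],d[0]);print(a)
u=np.array([np.cos(a),np.sin(a)]); g=(c+r.mean(0))/2+.003*u
print(g); go(g[0],g[1],.0405,a-np.pi)
```

```text
centre [0.4416 0.4045] sides mm [54.5 34.6 52.9 34.1] angs [-158.9  109.7   20.6  -67.8]
[[0.42792394 0.39901015]
 [0.45602902 0.40958791]] [0.44197648 0.40429903]
0.35996642198877443
[0.44458895 0.40546142]
d(tool,cm) [-3.41  2.26 14.52] yaw -3.096 pos [0.4138 0.385  0.1867] w 0.0929 F [ 0.9 -0.6  0.7] t 31.1 spin -0.315 (or 2.827) j6 -0.94
```

```bash
python3 -m inch '[{"tx":-1.7,"ty":1.1,"tz":0,"spin":0},{"tx":-1.7,"ty":1.1,"tz":1,"spin":0},{"tx":0,"ty":0,"tz":0,"spin":-0.16},{"tx":0,"ty":0,"tz":2,"spin":-0.155},{"tx":0,"ty":0,"tz":2,"spin":0},{"tx":0,"ty":0,"tz":2,"spin":0},{"tx":0,"ty":0,"tz":1.5,"spin":0},{"tx":0,"ty":0,"tz":0,"spin":0},{"tx":0,"ty":0,"tz":0,"spin":0},{"tx":0,"ty":0,"tz":0,"spin":0}]' 0;  python3 -c "
from h import *
go(.4446,.4055,.0405,.36-np.pi)
snap('wrist','o1'); print(yaw()[1].round(3))"
```

```text
time_s: 32.3
eef_pos: [0.4502, 0.399, 0.0987]
ee_rot: [0.561, -3.071, 0.035]
force: [0.7, 0.4, 0.7]
gripper_width: 0.0932
d(tool,cm) [0.16 0.91 5.81] yaw -2.780 pos [0.4502 0.399  0.0987] w 0.0932 F [0.7 0.4 0.7] t 32.3 spin 0.001 (or -3.140) j6 -1.27
[[-0.935 -0.354 -0.015]
 [-0.353  0.935 -0.025]
 [ 0.023 -0.018 -1.   ]]
```

View pics/o1.png

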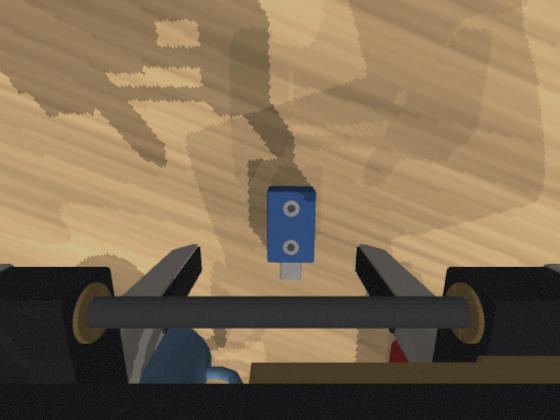

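```bash
python3 -m inch '[{"tx":0.15,"ty":0.9,"tz":0,"spin":0},{"tx":0,"ty":0,"tz":1.5,"spin":0},{"tx":0,"ty":0,"tz":1.5,"spin":0},{"tx":0,"ty":0,"tz":1.5,"spin":0},{"tx":0,"ty":0,"tz":0.7,"spin":0},{"tx":0,"ty":0,"tz":0,"spin":0},{"tx":0,"ty":0,"tz":0,"spin":0},{"tx":0,"ty":0,"tz":0,"spin":0},{"tx":0,"ty":0,"tz":0,"spin":0},{"tx":0,"ty":0,"tz":0,"spin":0}]' 0;  python3 -c "
from h import *
go(.4446,.4055,.0405,.36-np.pi)"
```

```text
time_s: 33.6
eef_pos: [0.4446, 0.4065, 0.0435]
ee_rot: [0.562, -3.072, 0.034]
force: [0.4, -1.0, -0.2]
gripper_width: 0.0929
d(tool,cm) [ 0.03 -0.09  0.3 ] yaw -2.780 pos [0.4446 0.4065 0.0435] w 0.0929 F [ 0.4 -1.  -0.2] t 33.6 spin 0.001 (or -3.140) j6 -1.26
```

```bash
python3 -m inch '[{"tx":0,"ty":-0.08,"tz":0.3,"spin":0},{"tx":0,"ty":0,"tz":0,"spin":0},{"tx":0,"ty":0,"tz":0,"spin":0},{"tx":0,"ty":0,"tz":0,"spin":0},{"tx":0,"ty":0,"tz":0,"spin":0},{"tx":0,"ty":0,"tz":0,"spin":0},{"tx":0,"ty":0,"tz":0,"spin":0},{"tx":0,"ty":0,"tz":0,"spin":0},{"tx":0,"ty":0,"tz":0,"spin":0},{"tx":0,"ty":0,"tz":0,"spin":0}]' 255;  python3 -c "
from h import *
go(.4446,.4055,.0405,.36-np.pi)"; python3 -m inch '[{"tx":0,"ty":0,"tz":-1,"spin":0},{"tx":0,"ty":0,"tz":-2,"spin":0},{"tx":0,"ty":0,"tz":-3,"spin":0},{"tx":0,"ty":0,"tz":-3,"spin":0},{"tx":0,"ty":0,"tz":-2,"spin":0},{"tx":0,"ty":0,"tz":0,"spin":0.16},{"tx":0,"ty":0,"tz":0,"spin":0.155},{"tx":0,"ty":0,"tz":0,"spin":0},{"tx":0,"ty":0,"tz":0,"spin":0},{"tx":0,"ty":0,"tz":0,"spin":0}]' 255; python3 -c "
from h import *
go(.5085,-.0485,.15,-3.093)"
```

```text
time_s: 34.85
eef_pos: [0.4449, 0.4057, 0.0405]
ee_rot: [0.562, -3.072, 0.034]
force: [-0.1, -0.7, -0.3]
gripper_width: 0.0357
d(tool,cm) [ 0.03 -0.01 -0.  ] yaw -2.780 pos [0.4449 0.4057 0.0405] w 0.0357 F [-0.1 -0.7 -0.3] t 34.9 spin 0.001 (or -3.140) j6 -1.26
time_s: 36.1
eef_pos: [0.4471, 0.4091, 0.1649]
ee_rot: [0.07, -3.132, 0.031]
force: [-0.0, 0.5, -0.4]
gripper_width: 0.036
d(tool,cm) [ -4.1  -45.95   2.35] yaw -3.097 pos [0.4471 0.4091 0.1649] w 0.0360 F [-0.   0.5 -0.4] t 36.1 spin -0.004 (or 3.138) j6 -0.94
```

```bash
python3 -m inch '[{"tx":-0.5,"ty":-3,"tz":0,"spin":0},{"tx":-0.5,"ty":-5,"tz":0,"spin":0},{"tx":-0.5,"ty":-5,"tz":0,"spin":0},{"tx":-0.5,"ty":-5,"tz":0,"spin":0},{"tx":-0.5,"ty":-5,"tz":0,"spin":0},{"tx":-0.5,"ty":-5,"tz":0,"spin":0},{"tx":-0.5,"ty":-5,"tz":0,"spin":0},{"tx":-0.5,"ty":-5,"tz":0,"spin":0},{"tx":-0.5,"ty":-4,"tz":0,"spin":0},{"tx":0,"ty":-3,"tz":0,"spin":0}]' 255; python3 -c "
from h import *
go(.5085,-.048,.0726,-3.093)"
```

```text
time_s: 37.35
eef_pos: [0.5177, -0.0501, 0.1741]
ee_rot: [0.102, -3.132, 0.031]
force: [-0.1, 1.3, -1.8]
gripper_width: 0.0355
d(tool,cm) [ 0.82  0.46 10.15] yaw -3.076 pos [ 0.5177 -0.0501  0.1741] w 0.0355 F [-0.1  1.3 -1.8] t 37.4 spin 0.017 (or -3.125) j6 -1.80
```

```bash
python3 -m inch '[{"tx":0.4,"ty":0.2,"tz":0,"spin":0.015},{"tx":0.4,"ty":0.2,"tz":2,"spin":0},{"tx":0,"ty":0,"tz":2,"spin":0},{"tx":0,"ty":0,"tz":2,"spin":0},{"tx":0,"ty":0,"tz":2,"spin":0},{"tx":0,"ty":0,"tz":1.5,"spin":0},{"tx":0,"ty":0,"tz":0.5,"spin":0},{"tx":0,"ty":0,"tz":0,"spin":0},{"tx":0,"ty":0,"tz":0,"spin":0},{"tx":0,"ty":0,"tz":0,"spin":0}]' 255; python3 -c "
from h import *
go(.5085,-.048,.0726,-3.093)
snap('wrist','p1'); print(yaw()[1].round(3))
im=cv2.imread('pics/p1.png'); cv2.imwrite('pics/p2.png',cv2.resize(im[140:300,200:400],None,fx=4,fy=3.75,interpolation=cv2.INTER_CUBIC))"
```

```text
time_s: 38.6
eef_pos: [0.5086, -0.046, 0.0731]
ee_rot: [0.086, -3.135, 0.03]
force: [-1.1, -0.4, -2.3]
gripper_width: 0.0355
d(tool,cm) [ 0.02 -0.2   0.05] yaw -3.087 pos [ 0.5086 -0.046   0.0731] w 0.0355 F [-1.1 -0.4 -2.3] t 38.6 spin 0.006 (or -3.135) j6 -1.77
[[-0.998 -0.055 -0.004]
 [-0.055  0.998 -0.02 ]
 [ 0.006 -0.019 -1.   ]]
```

View pics/p2.png

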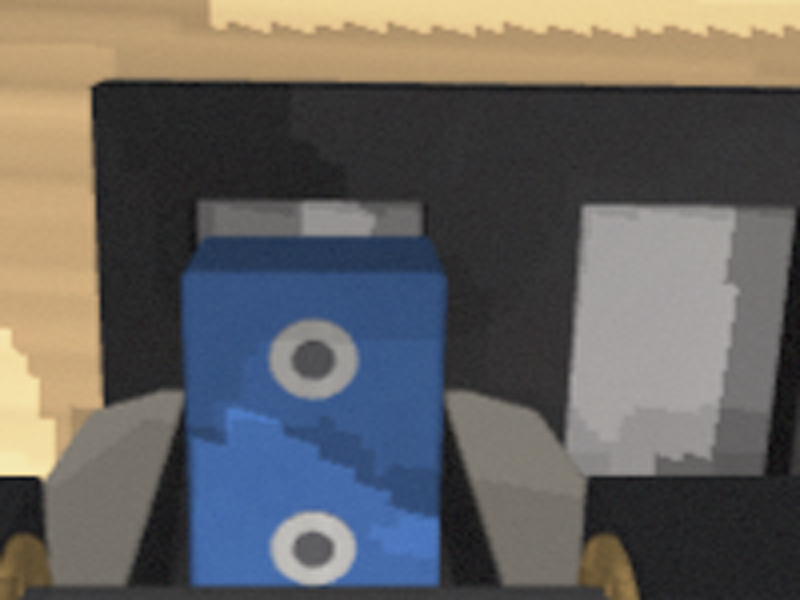

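Run:
```python
from h import *
cal=lcal('p1')
A=lambda l:[((x+.5)/4-.5+200,(y+.5)/3.75-.5+140) for x,y in l]
f=px2w("wrist",A([(198,212),(422,212)]),.006,cal);print(f,f.mean(0))
r=px2w("wrist",A([(196,202),(424,203)]),.018,cal);print(r,r.mean(0))
b=px2w("wrist",A([(204,237),(432,237)]),.0326,cal);print(b,b.mean(0))
t=px2w("wrist",A([(183,271),(445,271)]),.0606,cal);print(t,t.mean(0))
u=np.array([.9988,.049]); print("pocket",np.r_[r.mean(0)[0],f.mean(0)[1]]+.03*u,"jaw",(b.mean(0)+t.mean(0))/2+.028*u)
r=px2w("wrist",A([(313,360),(313,549)]),.0606,cal);print(r,r.mean(0))
```

```text
[[ 0.48072932 -0.06942409]
 [ 0.47839291 -0.0296652 ]] [ 0.47956112 -0.04954464]
[[ 0.47654703 -0.06851085]
 [ 0.47449832 -0.03045275]] [ 0.47552267 -0.0494818 ]
[[ 0.47961424 -0.06546955]
 [ 0.47751279 -0.02999045]] [ 0.47856351 -0.04773   ]
[[ 0.47849757 -0.06523398]
 [ 0.47641741 -0.0304913 ]] [ 0.47745749 -0.04786264]
pocket [ 0.50548667 -0.04807464] jaw [ 0.5059769  -0.04642432]
[[ 0.49070671 -0.0472312 ]
 [ 0.52077349 -0.04558585]] [ 0.5057401  -0.04640852]
```

```bash
python3 -m inch '[{"tx":0.05,"ty":-0.18,"tz":0,"spin":0.006},{"tx":0,"ty":0,"tz":0.6,"spin":0},{"tx":0,"ty":0,"tz":0.6,"spin":0},{"tx":0,"ty":0,"tz":0.5,"spin":0},{"tx":0,"ty":0,"tz":0.4,"spin":0},{"tx":0,"ty":0,"tz":0.2,"spin":0},{"tx":0,"ty":0,"tz":0,"spin":0},{"tx":0,"ty":0,"tz":0,"spin":0},{"tx":0,"ty":0,"tz":0,"spin":0},{"tx":0,"ty":0,"tz":0,"spin":0}]' 255; python3 -c "
from h import *
go(.5083,-.0478,.0465,-3.093)"
```

```text
time_s: 39.9
eef_pos: [0.5083, -0.0485, 0.0488]
ee_rot: [0.076, -3.136, 0.031]
force: [-0.1, -0.6, -0.8]
gripper_width: 0.0355
d(tool,cm) [-0.    0.08  0.23] yaw -3.093 pos [ 0.5083 -0.0485  0.0488] w 0.0355 F [-0.1 -0.6 -0.8] t 39.9 spin -0.000 (or 3.141) j6 -1.77
```

```bash
python3 -m inch '[{"tx":0,"ty":0.03,"tz":0.15,"spin":0},{"tx":0,"ty":0,"tz":0.1,"spin":0},{"tx":0,"ty":0,"tz":0,"spin":0},{"tx":0,"ty":0,"tz":0,"spin":0},{"tx":0,"ty":0,"tz":0,"spin":0},{"tx":0,"ty":0,"tz":0,"spin":0},{"tx":0,"ty":0,"tz":0,"spin":0},{"tx":0,"ty":0,"tz":0,"spin":0},{"tx":0,"ty":0,"tz":0,"spin":0},{"tx":0,"ty":0,"tz":0,"spin":0}]' 255; python3 -c "
from h import *
go(.5083,-.0478,.0465,-3.093)"
```

```text
time_s: 41.15
eef_pos: [0.5085, -0.0483, 0.0467]
ee_rot: [0.076, -3.137, 0.031]
force: [-0.7, -0.0, 1.8]
gripper_width: 0.0358
d(tool,cm) [0.02 0.05 0.02] yaw -3.093 pos [ 0.5085 -0.0483  0.0467] w 0.0358 F [-0.7 -0.   1.8] t 41.1 spin -0.000 (or 3.141) j6 -1.77
```

Contact at the pocket floor height. Release and rise.

```bash
python3 -m inch '[{"tx":0,"ty":0,"tz":0,"spin":0},{"tx":0,"ty":0,"tz":0,"spin":0},{"tx":0,"ty":0,"tz":0,"spin":0},{"tx":0,"ty":0,"tz":-0.8,"spin":0},{"tx":0,"ty":0,"tz":-2,"spin":0},{"tx":0,"ty":0,"tz":-3,"spin":0},{"tx":0,"ty":0,"tz":-3,"spin":0},{"tx":0,"ty":0,"tz":-3,"spin":0},{"tx":0,"ty":0,"tz":-3,"spin":0},{"tx":0,"ty":0,"tz":0,"spin":0}]' 0;  python3 -c "
from h import *
go(.62,-.2,.2,1.28)
snap('wrist','q1'); snap('top','q1t'); print(yaw()[1].round(3))"
```

```text
time_s: 42.4
eef_pos: [0.5091, -0.0452, 0.2022]
ee_rot: [0.076, -3.139, 0.031]
force: [1.3, -0.3, -0.5]
gripper_width: 0.0933
d(tool,cm) [-10.34 -15.99   0.51] yaw -3.093 pos [ 0.5091 -0.0452  0.2022] w 0.0933 F [ 1.3 -0.3 -0.5] t 42.4 spin 1.910 (or -1.232) j6 -1.78
[[-0.999 -0.048 -0.005]
 [-0.048  0.999 -0.019]
 [ 0.006 -0.019 -1.   ]]
```

View pics/q1.png

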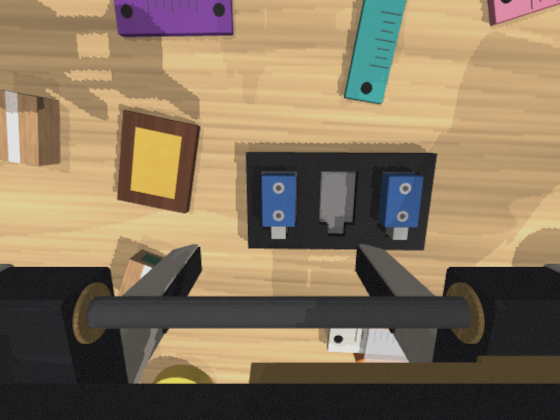

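View pics/q1t.png

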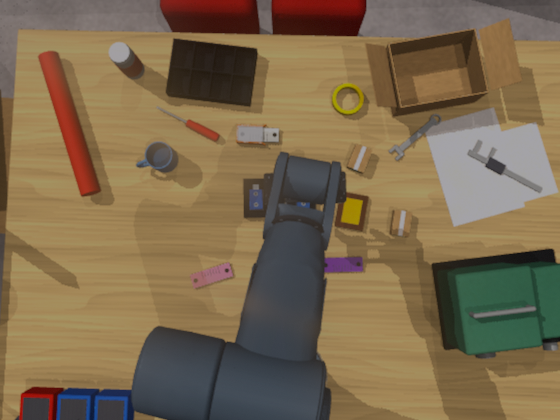

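Run:
```python
from h import *
cal=lcal('q1')
im=cv2.imread("pics/q1.png"); cv2.imwrite("pics/q2.png",cv2.resize(im[145:260,240:440],None,fx=4,fy=4,interpolation=cv2.INTER_CUBIC))
for q in ([(279,188),(279,215.5)],[(404.5,188),(402,216)]):
    r=px2w("wrist",q,.034,cal);d=r[1]-r[0];print(r.mean(0),np.arctan2(d[1],d[0]),np.linalg.norm(d))
rect("wrist",[(123,109.5),(199.5,125),(187,213),(117.5,199)],.014,cal)
```

```text
[ 0.50614981 -0.04778423] 0.04899052632704109 0.029842282118980885
[0.49953684 0.08287602] 0.06797519194717311 0.0301363225654982
centre [ 0.4742 -0.1848] sides mm [98.4 81.8 99.1 80.2] angs [171.4  81.7  -9.5 -98.8]
```

View pics/q2.png

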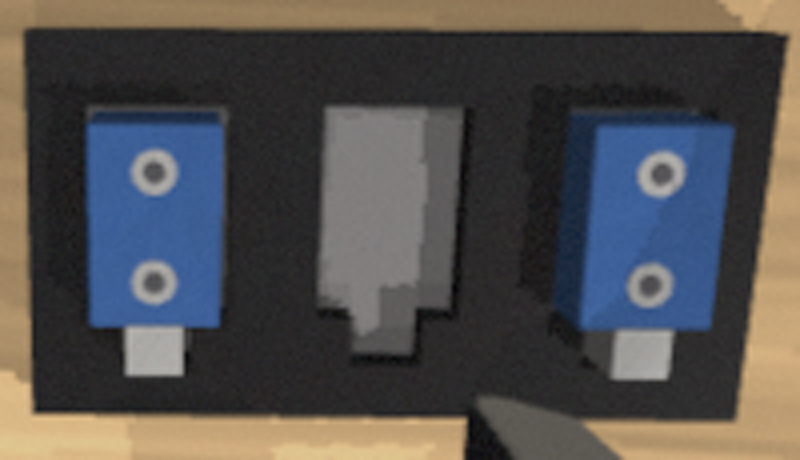

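```bash
python3 -m inch '[{"tx":-2.5,"ty":-4,"tz":-0.5,"spin":0.1},{"tx":-2.1,"ty":-4,"tz":0,"spin":0.17},{"tx":-1.0,"ty":-4,"tz":0,"spin":0.17},{"tx":0,"ty":-4,"tz":0,"spin":0.17},{"tx":0,"ty":0,"tz":0,"spin":0.17},{"tx":0,"ty":0,"tz":0,"spin":0.17},{"tx":0,"ty":0,"tz":0,"spin":0.17},{"tx":0,"ty":0,"tz":0,"spin":0.17},{"tx":0,"ty":0,"tz":0,"spin":0.17},{"tx":0,"ty":0,"tz":0,"spin":0.17}]' 0;python3 -m inch '[{"tx":0,"ty":0,"tz":0,"spin":0.17},{"tx":0,"ty":0,"tz":0,"spin":0.1},{"tx":0,"ty":0,"tz":0,"spin":0},{"tx":0,"ty":0,"tz":0,"spin":0},{"tx":0,"ty":0,"tz":0,"spin":0},{"tx":0,"ty":0,"tz":0,"spin":0},{"tx":0,"ty":0,"tz":0,"spin":0},{"tx":0,"ty":0,"tz":0,"spin":0},{"tx":0,"ty":0,"tz":0,"spin":0},{"tx":0,"ty":0,"tz":0,"spin":0}]' 0;  python3 -c "
from h import *
go(.62,-.2,.2,1.31)
snap('wrist','r1'); print(yaw()[1].round(3))"
```

```text
time_s: 43.75
eef_pos: [0.5336, -0.2063, 0.192]
ee_rot: [-2.283, -2.141, 0.042]
force: [0.7, 0.5, 0.2]
gripper_width: 0.0928
time_s: 45.0
eef_pos: [0.5314, -0.2054, 0.1862]
ee_rot: [-2.55, -1.806, 0.051]
force: [0.6, 0.2, -0.1]
gripper_width: 0.0931
d(tool,cm) [ 3.42  8.13 -1.7 ] yaw 1.233 pos [ 0.5314 -0.2054  0.1862] w 0.0931 F [ 0.6  0.2 -0.1] t 45.0 spin -0.077 (or 3.064) j6 -0.09
[[ 0.332  0.943 -0.036]
 [ 0.943 -0.332 -0.006]
 [-0.017 -0.032 -0.999]]
```

View pics/r1.png

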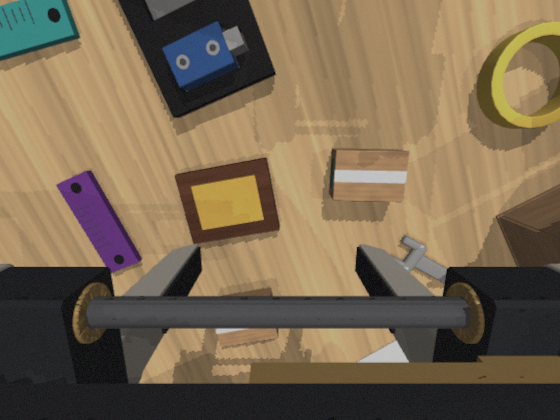

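Run:
```python
from h import *
im=cv2.imread("pics/r1.png"); cv2.imwrite("pics/r2.png",cv2.resize(im[140:250,165:425],None,fx=3,fy=3,interpolation=cv2.INTER_CUBIC))
```

```text
(no output)
```

View pics/r2.png

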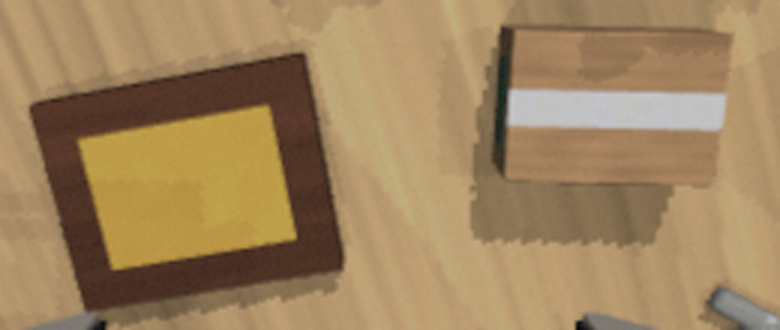

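Run:
```python
from h import *
cal=lcal('r1')
A=lambda l:[((x+.5)/3-.5+165,(y+.5)/3-.5+140) for x,y in l]
c=rect("wrist",A([(514,27),(733,32),(713,185),(504,182)]),.032,cal)
rect("wrist",A([(77,139),(268,104),(298,240),(112,270)]),.014,cal)
rect("wrist",A([(31,104),(303,54),(343,268),(88,310)]),.014,cal)
go(c[0],c[1],.037,1.28)
```

```text
centre [ 0.623  -0.2044] sides mm [50.8 69.4 49.9 69.3] angs [  69.9  -20.6 -110.1  160.2]
centre [ 0.4749 -0.187 ] sides mm [50.  69.8 50.7 70.5] angs [ 81.1  -8.8 -98.1 170.6]
centre [ 0.4759 -0.1865] sides mm [78.9 98.1 78.8 97.7] angs [ 81.   -9.  -99.3 171. ]
d(tool,cm) [ 3.39  9.07 14.59] yaw 1.233 pos [ 0.5314 -0.2054  0.1862] w 0.0929 F [-0.1  0.7  1.4] t 45.0 spin -0.047 (or 3.094) j6 -0.09
```

```bash
python3 -m inch '[{"tx":0.8,"ty":2.2,"tz":0,"spin":0.012},{"tx":0.8,"ty":2.2,"tz":0,"spin":0},{"tx":0.8,"ty":2.2,"tz":1,"spin":0},{"tx":0.8,"ty":2.2,"tz":2,"spin":0},{"tx":0,"ty":0,"tz":2,"spin":0},{"tx":0,"ty":0,"tz":2,"spin":0},{"tx":0,"ty":0,"tz":1,"spin":0},{"tx":0,"ty":0,"tz":0,"spin":0},{"tx":0,"ty":0,"tz":0,"spin":0},{"tx":0,"ty":0,"tz":0,"spin":0}]' 0;  python3 -c "
from h import *
go(.623,-.204,.037,1.22)
snap('wrist','s1'); print(yaw()[1].round(3))"
```

```text
time_s: 46.3
eef_pos: [0.6231, -0.2063, 0.1014]
ee_rot: [-2.563, -1.791, 0.05]
force: [0.5, 0.1, 0.0]
gripper_width: 0.0927
d(tool,cm) [0.33 0.11 6.43] yaw 1.220 pos [ 0.6231 -0.2063  0.1014] w 0.0927 F [0.5 0.1 0. ] t 46.3 spin -0.000 (or 3.141) j6 -0.02
[[ 0.344  0.938 -0.034]
 [ 0.939 -0.344 -0.007]
 [-0.018 -0.03  -0.999]]
```

View pics/s1.png

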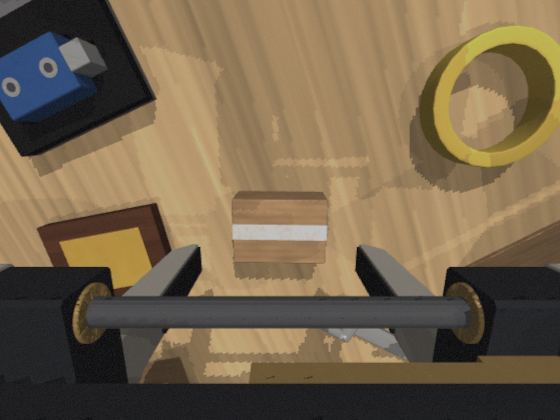

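```bash
python3 -m inch '[{"tx":0.3,"ty":0.1,"tz":0,"spin":0},{"tx":0,"ty":0,"tz":2,"spin":0},{"tx":0,"ty":0,"tz":2,"spin":0},{"tx":0,"ty":0,"tz":1.5,"spin":0},{"tx":0,"ty":0,"tz":0.6,"spin":0},{"tx":0,"ty":0,"tz":0,"spin":0},{"tx":0,"ty":0,"tz":0,"spin":0},{"tx":0,"ty":0,"tz":0,"spin":0},{"tx":0,"ty":0,"tz":0,"spin":0},{"tx":0,"ty":0,"tz":0,"spin":0}]' 0;  python3 -c "
from h import *
go(.623,-.204,.037,1.22)
"
```

```text
time_s: 47.6
eef_pos: [0.6233, -0.2042, 0.0366]
ee_rot: [-2.564, -1.791, 0.049]
force: [1.1, 0.2, 0.8]
gripper_width: 0.0927
d(tool,cm) [ 0.01 -0.04 -0.04] yaw 1.220 pos [ 0.6233 -0.2042  0.0366] w 0.0927 F [1.1 0.2 0.8] t 47.6 spin -0.000 (or 3.141) j6 -0.01
```

```bash
python3 -m inch '[{"tx":0,"ty":0,"tz":0,"spin":0},{"tx":0,"ty":0,"tz":0,"spin":0},{"tx":0,"ty":0,"tz":0,"spin":0},{"tx":0,"ty":0,"tz":0,"spin":0},{"tx":0,"ty":0,"tz":0,"spin":0},{"tx":0,"ty":0,"tz":-1,"spin":0},{"tx":0,"ty":0,"tz":-2,"spin":0},{"tx":0,"ty":0,"tz":-3,"spin":0},{"tx":0,"ty":0,"tz":-2,"spin":0},{"tx":0,"ty":0,"tz":0,"spin":0}]' 255;  python3 -c "
from h import *
go(.4748,-.1867,.1,1.417)
snap('wrist','s2'); print(yaw()[1].round(3))"
```

```text
time_s: 48.85
eef_pos: [0.6266, -0.2037, 0.1237]
ee_rot: [-2.566, -1.792, 0.047]
force: [-0.2, 0.1, -0.9]
gripper_width: 0.0703
d(tool,cm) [ -3.58 -14.77   2.83] yaw 1.220 pos [ 0.6266 -0.2037  0.1237] w 0.0703 F [-0.2  0.1 -0.9] t 48.9 spin -0.197 (or 2.944) j6 -0.02
[[ 0.344  0.939 -0.032]
 [ 0.939 -0.344 -0.007]
 [-0.018 -0.028 -0.999]]
```

View pics/s2.png

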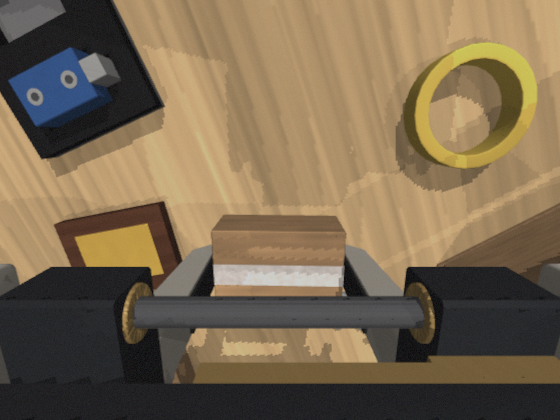

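Run:
```python
from h import *
cal=lcal('s2')
im=cv2.imread("pics/s2.png"); cv2.imwrite("pics/s3.png",cv2.resize(im[205:300,195:365],None,fx=4.5,fy=4.5,interpolation=cv2.INTER_CUBIC))
print(px2w("wrist",[(279,275)],.1237-.0366+.032,cal))
```

```text
[[ 0.62779166 -0.20422127]]
```

View pics/s3.png

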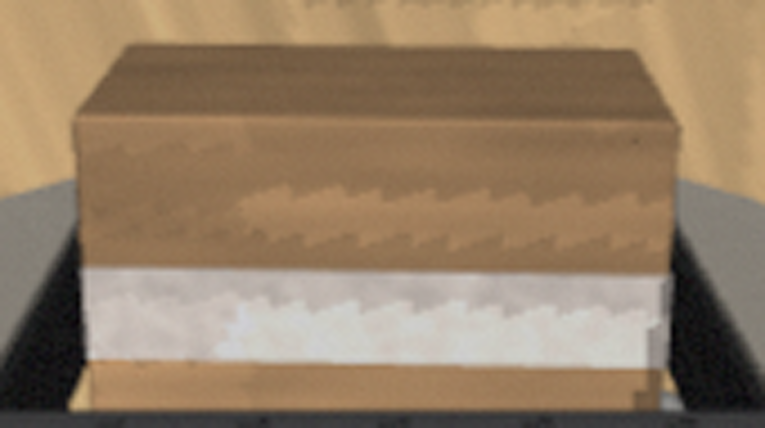

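```bash
python3 -m inch '[{"tx":-0.6,"ty":-2.4,"tz":0,"spin":0},{"tx":-0.6,"ty":-2.4,"tz":0,"spin":0},{"tx":-0.6,"ty":-2.5,"tz":0,"spin":0},{"tx":-0.6,"ty":-2.5,"tz":0,"spin":0},{"tx":-0.6,"ty":-2.5,"tz":0,"spin":0},{"tx":-0.6,"ty":-2.5,"tz":0,"spin":0},{"tx":0,"ty":0,"tz":0,"spin":-0.1},{"tx":0,"ty":0,"tz":0,"spin":-0.097},{"tx":0,"ty":0,"tz":0,"spin":0},{"tx":0,"ty":0,"tz":0,"spin":0}]' 255;  python3 -c "
from h import *
go(.4748,-.1867,.055,1.417)
snap('wrist','t1'); print(yaw()[1].round(3))"
```

```text
time_s: 50.15
eef_pos: [0.4658, -0.1839, 0.1218]
ee_rot: [-2.364, -2.03, 0.053]
force: [-0.5, 0.2, -1.2]
gripper_width: 0.0703
d(tool,cm) [-0.08  1.21  6.64] yaw 1.419 pos [ 0.4658 -0.1839  0.1218] w 0.0703 F [-0.5  0.2 -1.2] t 50.1 spin 0.002 (or -3.139) j6 -0.29
[[ 0.151  0.988 -0.042]
 [ 0.989 -0.151 -0.003]
 [-0.009 -0.042 -0.999]]
```

View pics/t1.png

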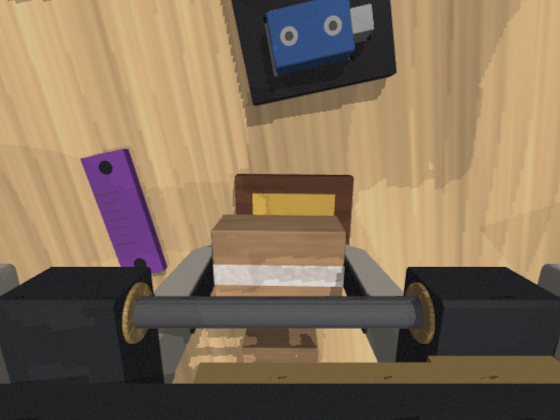

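```bash
python3 -m inch '[{"tx":-0.1,"ty":0.6,"tz":0,"spin":0},{"tx":0,"ty":0.6,"tz":0,"spin":0},{"tx":0,"ty":0,"tz":2,"spin":0},{"tx":0,"ty":0,"tz":2,"spin":0},{"tx":0,"ty":0,"tz":1.2,"spin":0},{"tx":0,"ty":0,"tz":0.6,"spin":0},{"tx":0,"ty":0,"tz":0,"spin":0},{"tx":0,"ty":0,"tz":0,"spin":0},{"tx":0,"ty":0,"tz":0,"spin":0},{"tx":0,"ty":0,"tz":0,"spin":0}]' 255;  python3 -c "
from h import *
go(.4748,-.1867,.055,1.417)
snap('wrist','t2'); print(yaw()[1].round(3))
im=cv2.imread('pics/t2.png'); cv2.imwrite('pics/t3.png',cv2.resize(im[160:300,185:375],None,fx=4,fy=4,interpolation=cv2.INTER_CUBIC))"
```

```text
time_s: 51.45
eef_pos: [0.4789, -0.1881, 0.0633]
ee_rot: [-2.369, -2.03, 0.05]
force: [-0.1, 0.2, -1.9]
gripper_width: 0.0695
d(tool,cm) [ 0.08 -0.39  0.84] yaw 1.417 pos [ 0.4789 -0.1881  0.0633] w 0.0695 F [-0.1  0.2 -1.9] t 51.5 spin -0.000 (or 3.141) j6 -0.28
[[ 0.153  0.987 -0.038]
 [ 0.988 -0.154 -0.005]
 [-0.01  -0.037 -0.999]]
```

View pics/t3.png

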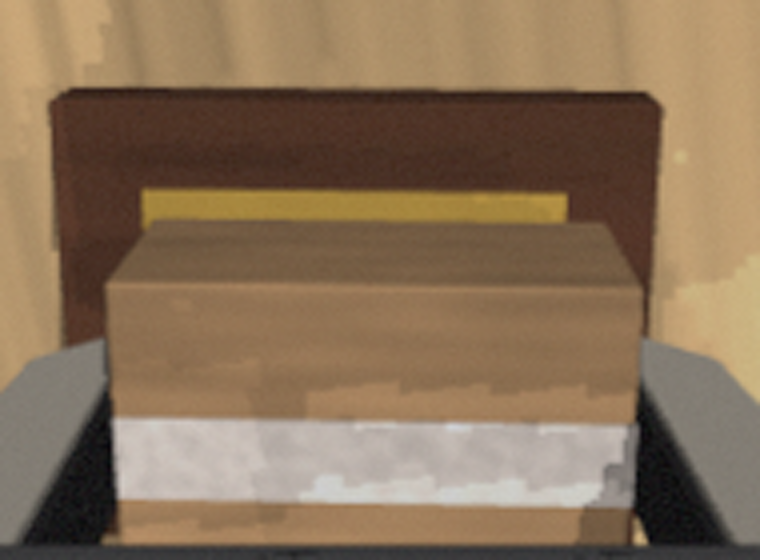

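Run:
```python
from h import *
cal=lcal('t2')
A=lambda l:[((x+.5)/4-.5+185,(y+.5)/4-.5+160) for x,y in l]
y=px2w("wrist",A([(142,190),(567,193)]),.014,cal);print(y,y.mean(0))
b=px2w("wrist",A([(148,222),(608,222)]),.0267,cal);print(b,b.mean(0))
t=px2w("wrist",A([(107,285),(641,289)]),.0587,cal);print(t,t.mean(0))
for w in (y,b,t): d=w[1]-w[0]; print(np.degrees(np.arctan2(d[1],d[0])),np.linalg.norm(d))
m=yaw()[1]; print(m.T@np.r_[y.mean(0)-(b.mean(0)+t.mean(0))/2,0]*100)
```

```text
[[ 0.44418444 -0.15676885]
 [ 0.51310329 -0.16735379]] [ 0.47864387 -0.16206132]
[[ 0.44755936 -0.15923908]
 [ 0.51761502 -0.16940585]] [ 0.48258719 -0.16432247]
[[ 0.44940478 -0.15906581]
 [ 0.51692312 -0.16925615]] [ 0.48316395 -0.16416098]
-8.731576878226786 0.06972696233003162
-8.257356473736495 0.0707895373960851
-8.582696479103983 0.06828301084802928
[ 0.15056358 -0.45134688  0.01520889]
```

```bash
python3 -m inch '[{"tx":0.12,"ty":-0.4,"tz":0,"spin":0},{"tx":0,"ty":0,"tz":0.5,"spin":0},{"tx":0,"ty":0,"tz":0.3,"spin":0},{"tx":0,"ty":0,"tz":0.2,"spin":0},{"tx":0,"ty":0,"tz":0,"spin":0},{"tx":0,"ty":0,"tz":0,"spin":0},{"tx":0,"ty":0,"tz":0,"spin":0},{"tx":0,"ty":0,"tz":0,"spin":0},{"tx":0,"ty":0,"tz":0,"spin":0},{"tx":0,"ty":0,"tz":0,"spin":0}]' 255;  python3 -c "
from h import *
go(.4748,-.1867,.0506,1.417)
snap('wrist','u2')
im=cv2.imread('pics/u2.png'); cv2.imwrite('pics/u3.png',cv2.resize(im[160:300,185:375],None,fx=4,fy=4,interpolation=cv2.INTER_CUBIC))"
```

```text
time_s: 52.75
eef_pos: [0.4745, -0.1862, 0.0528]
ee_rot: [-2.369, -2.03, 0.05]
force: [-0.2, 0.3, -0.8]
gripper_width: 0.07
d(tool,cm) [-0.04  0.04  0.22] yaw 1.417 pos [ 0.4745 -0.1862  0.0528] w 0.0700 F [-0.2  0.3 -0.8] t 52.8 spin -0.000 (or 3.141) j6 -0.28
```

View pics/u3.png

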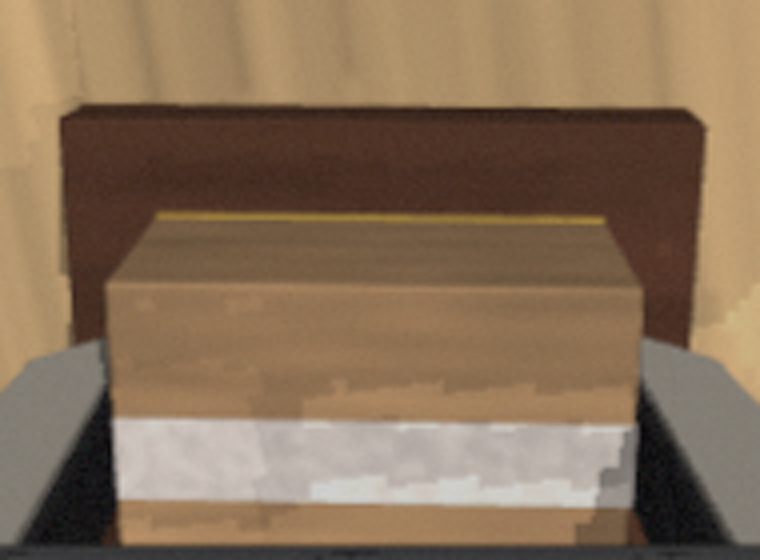

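Well aligned with the yellow rectangle. Lower to contact.

```bash
python3 -m inch '[{"tx":0,"ty":0,"tz":0.1,"spin":0},{"tx":0,"ty":0,"tz":0.1,"spin":0},{"tx":0,"ty":0,"tz":0.05,"spin":0},{"tx":0,"ty":0,"tz":0,"spin":0},{"tx":0,"ty":0,"tz":0,"spin":0},{"tx":0,"ty":0,"tz":0,"spin":0},{"tx":0,"ty":0,"tz":0,"spin":0},{"tx":0,"ty":0,"tz":0,"spin":0},{"tx":0,"ty":0,"tz":0,"spin":0},{"tx":0,"ty":0,"tz":0,"spin":0}]' 255;  python3 -c "
from h import *
go(.4748,-.1867,.0506,1.417)"
```

```text
time_s: 54.05
eef_pos: [0.4745, -0.1861, 0.0509]
ee_rot: [-2.37, -2.03, 0.05]
force: [-1.3, 1.7, 0.6]
gripper_width: 0.0701
d(tool,cm) [-0.05  0.04  0.03] yaw 1.417 pos [ 0.4745 -0.1861  0.0509] w 0.0701 F [-1.3  1.7  0.6] t 54.0 spin -0.000 (or 3.141) j6 -0.28
```

```bash
python3 -m inch '[{"tx":0,"ty":0,"tz":0,"spin":0},{"tx":0,"ty":0,"tz":0,"spin":0},{"tx":0,"ty":0,"tz":0,"spin":0},{"tx":0,"ty":0,"tz":0,"spin":0},{"tx":0,"ty":0,"tz":-1,"spin":0},{"tx":0,"ty":0,"tz":-2,"spin":0},{"tx":0,"ty":0,"tz":-3,"spin":0},{"tx":0,"ty":0,"tz":-3,"spin":0},{"tx":0,"ty":0,"tz":-3,"spin":0},{"tx":0,"ty":0,"tz":-2,"spin":0}]' 0;  python3 -c "
from h import *
go(.4449,-.3215,.18,1.48)
snap('wrist','v1'); print(yaw()[1].round(3))"
```

```text
time_s: 55.3
eef_pos: [0.4796, -0.1853, 0.1973]
ee_rot: [-2.369, -2.03, 0.05]
force: [0.1, -1.1, -0.0]
gripper_width: 0.0933
d(tool,cm) [-13.98  -1.27   1.92] yaw 1.417 pos [ 0.4796 -0.1853  0.1973] w 0.0933 F [ 0.1 -1.1 -0. ] t 55.3 spin -0.063 (or 3.078) j6 -0.28
[[ 0.153  0.988 -0.035]
 [ 0.988 -0.154 -0.006]
 [-0.011 -0.034 -0.999]]
```

View pics/v1.png

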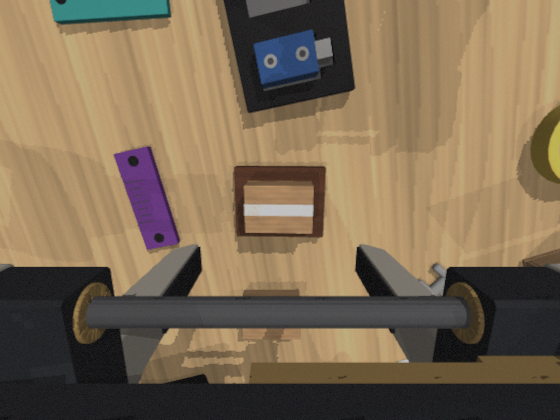

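```bash
python3 -m inch '[{"tx":-2,"ty":-0.2,"tz":0,"spin":0},{"tx":-2.5,"ty":-0.2,"tz":0,"spin":0},{"tx":-2.5,"ty":-0.2,"tz":0,"spin":0},{"tx":-2.5,"ty":-0.2,"tz":0,"spin":0},{"tx":-2.5,"ty":-0.2,"tz":0,"spin":-0.06},{"tx":-1.0,"ty":-0.2,"tz":0,"spin":0},{"tx":0,"ty":0,"tz":0,"spin":0},{"tx":0,"ty":0,"tz":0,"spin":0},{"tx":0,"ty":0,"tz":0,"spin":0},{"tx":0,"ty":0,"tz":0,"spin":0}]' 0;  python3 -c "
from h import *
im=cv2.imread('pics/v1.png'); cv2.imwrite('pics/v2.png',cv2.resize(im[160:245,225:335],None,fx=6,fy=6,interpolation=cv2.INTER_CUBIC))
go(.4449,-.3215,.1,1.48)
snap('wrist','w1'); print(yaw()[1].round(3))"
```

```text
time_s: 56.6
eef_pos: [0.4448, -0.319, 0.1976]
ee_rot: [-2.306, -2.096, 0.049]
force: [0.6, 0.4, -0.2]
gripper_width: 0.093
d(tool,cm) [-0.18  0.42  9.75] yaw 1.476 pos [ 0.4448 -0.319   0.1976] w 0.0930 F [ 0.6  0.4 -0.2] t 56.6 spin -0.004 (or 3.137) j6 -0.58
[[ 0.095  0.995 -0.04 ]
 [ 0.995 -0.095 -0.003]
 [-0.007 -0.039 -0.999]]
```

View pics/v2.png

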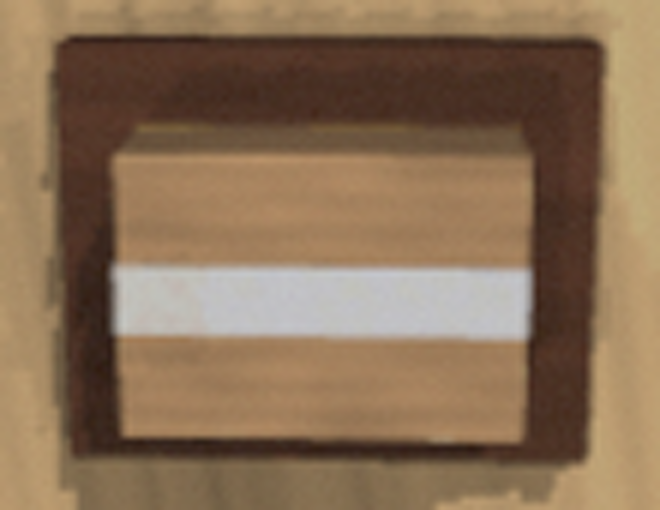

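View pics/w1.png

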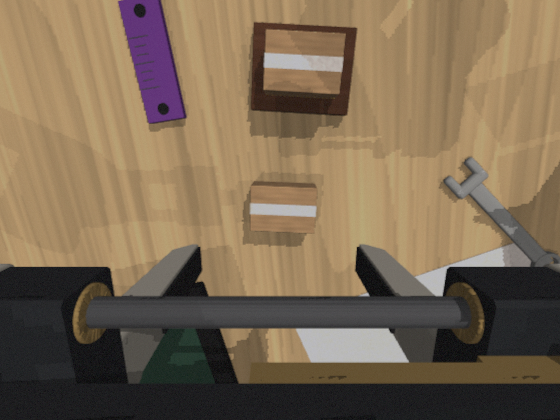

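Run:
```python
from h import *
cal=lcal('v1')
A=lambda l:[((x+.5)/6-.5+225,(y+.5)/6-.5+160) for x,y in l]
print("A"); a=rect("wrist",A([(113,154),(533,153),(523,442),(122,438)]),.046,cal)
rect("wrist",A([(57,38),(604,40),(586,461),(74,457)]),.014,cal)
im=cv2.imread('pics/w1.png'); cv2.imwrite('pics/w2.png',cv2.resize(im[170:250,235:335],None,fx=6,fy=6,interpolation=cv2.INTER_CUBIC))
```

```text
A
centre [ 0.4749 -0.1865] sides mm [49.6 69.3 50.  69.1] angs [ 81.2  -8.3 -99.  171.3]
centre [ 0.4751 -0.1863] sides mm [80.1 98.4 79.7 98.2] angs [ 81.2  -8.8 -98.9 171.4]
```

View pics/w2.png

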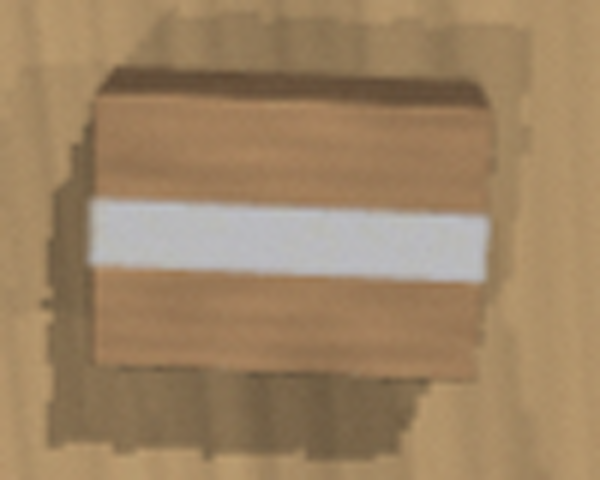

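Carton A is within ~0.3 mm of the block centre. Now B.

Run:
```python
from h import *
cal=lcal('w1')
A=lambda l:[((x+.5)/6-.5+235,(y+.5)/6-.5+170) for x,y in l]
a=rect("wrist",A([(97,95),(490,108),(475,380),(95,365)]),.032,cal)
go(a[0],a[1],.037,np.radians(83.7))
```

```text
centre [ 0.4437 -0.3239] sides mm [49.3 68.  49.5 68.6] angs [ 82.7  -7.  -96.7 172.9]
d(tool,cm) [-0.39  0.57 16.05] yaw 1.476 pos [ 0.4448 -0.319   0.1976] w 0.0934 F [ 0.2 -0.8  0. ] t 56.6 spin 0.015 (or -3.127) j6 -0.58
```

```bash
python3 -m inch '[{"tx":-0.35,"ty":0.55,"tz":0,"spin":0.028},{"tx":0,"ty":0,"tz":2,"spin":0},{"tx":0,"ty":0,"tz":2,"spin":0},{"tx":0,"ty":0,"tz":2,"spin":0},{"tx":0,"ty":0,"tz":2,"spin":0},{"tx":0,"ty":0,"tz":1.5,"spin":0},{"tx":0,"ty":0,"tz":0.5,"spin":0},{"tx":0,"ty":0,"tz":0,"spin":0},{"tx":0,"ty":0,"tz":0,"spin":0},{"tx":0,"ty":0,"tz":0,"spin":0}]' 0;  python3 -c "
from h import *
go(.4437,-.3235,.037,1.4485)
snap('wrist','x1'); print(yaw()[1].round(3))"
```

```text
time_s: 57.9
eef_pos: [0.4497, -0.3253, 0.0965]
ee_rot: [-2.348, -2.059, 0.048]
force: [0.2, 0.0, 0.5]
gripper_width: 0.0928
d(tool,cm) [ 0.17 -0.42  5.96] yaw 1.440 pos [ 0.4497 -0.3253  0.0965] w 0.0928 F [0.2 0.  0.5] t 57.9 spin -0.009 (or 3.133) j6 -0.54
[[ 0.131  0.991 -0.035]
 [ 0.991 -0.131 -0.006]
 [-0.011 -0.034 -0.999]]
```

View pics/x1.png

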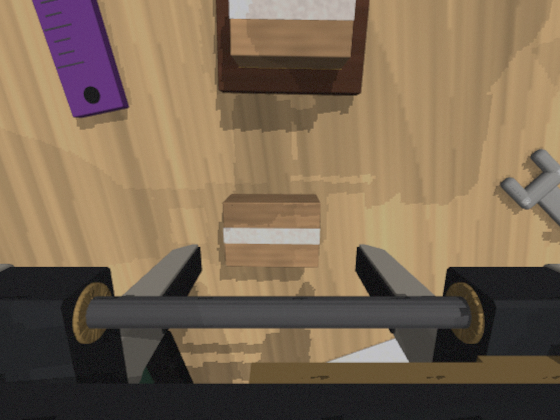

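```bash
python3 -c "
from h import *
rect('wrist',[(223.5,201.5),(321,203),(319,267.5),(224.5,266)],.032,lcal('x1'))"; python3 -m inch '[{"tx":0.15,"ty":-0.4,"tz":0,"spin":-0.008},{"tx":0,"ty":0,"tz":2,"spin":0},{"tx":0,"ty":0,"tz":2,"spin":0},{"tx":0,"ty":0,"tz":1,"spin":0},{"tx":0,"ty":0,"tz":0.4,"spin":0},{"tx":0,"ty":0,"tz":0,"spin":0},{"tx":0,"ty":0,"tz":0,"spin":0},{"tx":0,"ty":0,"tz":0,"spin":0},{"tx":0,"ty":0,"tz":0,"spin":0},{"tx":0,"ty":0,"tz":0,"spin":0}]' 0;  python3 -c "
from h import *
go(.4437,-.3235,.037,1.4485)"
```

```text
centre [ 0.444  -0.3237] sides mm [49.8 68.8 49.3 70.9] angs [ 80.5  -8.  -97.  172.4]
time_s: 59.2
eef_pos: [0.4445, -0.3243, 0.0443]
ee_rot: [-2.342, -2.073, 0.047]
force: [-0.9, -0.4, 0.2]
gripper_width: 0.0929
d(tool,cm) [ 0.08 -0.07  0.73] yaw 1.450 pos [ 0.4445 -0.3243  0.0443] w 0.0929 F [-0.9 -0.4  0.2] t 59.2 spin 0.001 (or -3.140) j6 -0.55
```

```bash
python3 -m inch '[{"tx":0.05,"ty":0,"tz":0.6,"spin":0},{"tx":0,"ty":0,"tz":0.1,"spin":0},{"tx":0,"ty":0,"tz":0,"spin":0},{"tx":0,"ty":0,"tz":0,"spin":0},{"tx":0,"ty":0,"tz":0,"spin":0},{"tx":0,"ty":0,"tz":0,"spin":0},{"tx":0,"ty":0,"tz":0,"spin":0},{"tx":0,"ty":0,"tz":0,"spin":0},{"tx":0,"ty":0,"tz":0,"spin":0},{"tx":0,"ty":0,"tz":0,"spin":0}]' 0; python3 -m inch '[{"tx":0,"ty":0,"tz":0,"spin":0},{"tx":0,"ty":0,"tz":0,"spin":0},{"tx":0,"ty":0,"tz":0,"spin":0},{"tx":0,"ty":0,"tz":0,"spin":0},{"tx":0,"ty":0,"tz":0,"spin":0},{"tx":0,"ty":0,"tz":0,"spin":0},{"tx":0,"ty":0,"tz":0,"spin":0},{"tx":0,"ty":0,"tz":0,"spin":0},{"tx":0,"ty":0,"tz":0,"spin":0},{"tx":0,"ty":0,"tz":0,"spin":0}]' 255; python3 -m inch '[{"tx":0,"ty":0,"tz":-1,"spin":0},{"tx":0,"ty":0,"tz":-2,"spin":0},{"tx":0,"ty":0,"tz":-2.5,"spin":0},{"tx":0,"ty":0,"tz":-2.5,"spin":0},{"tx":0,"ty":0,"tz":-2,"spin":0},{"tx":0,"ty":0,"tz":0,"spin":0},{"tx":0,"ty":0,"tz":0,"spin":0},{"tx":0,"ty":0,"tz":0,"spin":0},{"tx":0,"ty":0,"tz":0,"spin":0},{"tx":0,"ty":0,"tz":0,"spin":0}]' 255; python3 -c "
from h import *
go(.475,-.1865,.11,1.417)
snap('wrist','y1'); print(yaw()[1].round(3))"
```

```text
time_s: 60.45
eef_pos: [0.4444, -0.3239, 0.0368]
ee_rot: [-2.342, -2.073, 0.047]
force: [-0.1, 0.2, -0.2]
gripper_width: 0.0933
time_s: 61.7
eef_pos: [0.4443, -0.3238, 0.0368]
ee_rot: [-2.342, -2.073, 0.047]
force: [-0.6, 1.1, 0.3]
gripper_width: 0.0701
time_s: 62.95
eef_pos: [0.4466, -0.3219, 0.1398]
ee_rot: [-2.339, -2.071, 0.047]
force: [-0.4, 0.5, -1.8]
gripper_width: 0.0699
d(tool,cm) [13.82  1.28  2.78] yaw 1.450 pos [ 0.4466 -0.3219  0.1398] w 0.0699 F [-0.4  0.5 -1.8] t 63.0 spin 0.033 (or -3.109) j6 -0.55
[[ 0.121  0.992 -0.034]
 [ 0.993 -0.121 -0.007]
 [-0.011 -0.033 -0.999]]
```

View pics/y1.png

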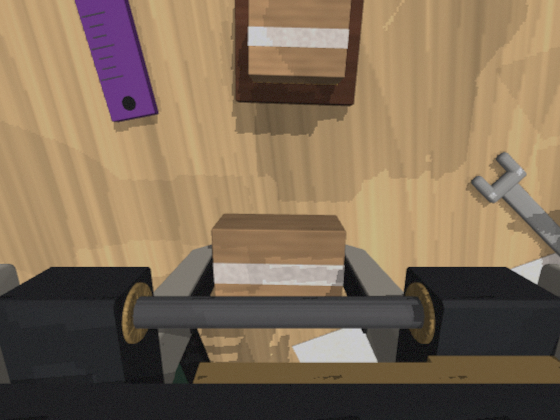

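```bash
python3 -m inch '[{"tx":2,"ty":0.2,"tz":0,"spin":0},{"tx":2.5,"ty":0.2,"tz":0,"spin":0},{"tx":2.5,"ty":0.2,"tz":0,"spin":0},{"tx":2.5,"ty":0.2,"tz":0,"spin":0.03},{"tx":2.5,"ty":0.2,"tz":0,"spin":0},{"tx":1.6,"ty":0.2,"tz":0,"spin":0},{"tx":0,"ty":0,"tz":0,"spin":0},{"tx":0,"ty":0,"tz":0,"spin":0},{"tx":0,"ty":0,"tz":0,"spin":0},{"tx":0,"ty":0,"tz":0,"spin":0}]' 255; python3 -c "
from h import *
go(.475,-.1865,.095,1.417)"
```

```text
time_s: 64.25
eef_pos: [0.4768, -0.1801, 0.1374]
ee_rot: [-2.37, -2.034, 0.048]
force: [-0.0, 0.0, -0.6]
gripper_width: 0.0703
d(tool,cm) [-0.62  0.06  4.25] yaw 1.419 pos [ 0.4768 -0.1801  0.1374] w 0.0703 F [-0.   0.  -0.6] t 64.2 spin 0.002 (or -3.140) j6 -0.27
```

```bash
python3 -m inch '[{"tx":-0.6,"ty":0.05,"tz":0,"spin":0},{"tx":0,"ty":0,"tz":1,"spin":0},{"tx":0,"ty":0,"tz":1.5,"spin":0},{"tx":0,"ty":0,"tz":1,"spin":0},{"tx":0,"ty":0,"tz":0.4,"spin":0},{"tx":0,"ty":0,"tz":0,"spin":0},{"tx":0,"ty":0,"tz":0,"spin":0},{"tx":0,"ty":0,"tz":0,"spin":0},{"tx":0,"ty":0,"tz":0,"spin":0},{"tx":0,"ty":0,"tz":0,"spin":0}]' 255; python3 -c "
from h import *
go(.475,-.1865,.095,1.417)
snap('wrist','z1'); print(yaw()[1].round(3))
im=cv2.imread('pics/z1.png'); cv2.imwrite('pics/z2.png',cv2.resize(im[160:300,185:375],None,fx=4,fy=4,interpolation=cv2.INTER_CUBIC))"
```

```text
time_s: 65.5
eef_pos: [0.4748, -0.1873, 0.0957]
ee_rot: [-2.371, -2.033, 0.048]
force: [0.7, 0.7, -1.0]
gripper_width: 0.0697
d(tool,cm) [0.08 0.01 0.07] yaw 1.418 pos [ 0.4748 -0.1873  0.0957] w 0.0697 F [ 0.7  0.7 -1. ] t 65.5 spin 0.001 (or -3.141) j6 -0.28
[[ 0.152  0.988 -0.035]
 [ 0.988 -0.153 -0.006]
 [-0.012 -0.033 -0.999]]
```

View pics/z2.png

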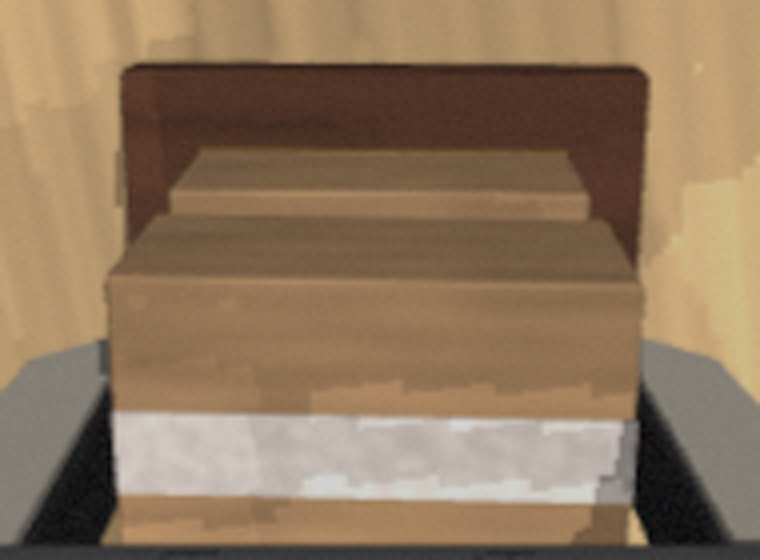

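Run:
```python
from h import *
cal=lcal('z1')
A=lambda l:[((x+.5)/4-.5+185,(y+.5)/4-.5+160) for x,y in l]
y=px2w("wrist",A([(170,193),(590,194)]),.046,cal);print(y,y.mean(0))
b=px2w("wrist",A([(153,215),(609,219)]),.0589,cal);print(b,b.mean(0))
t=px2w("wrist",A([(109,278),(641,282)]),.0909,cal);print(t,t.mean(0))
for w in (y,b,t): d=w[1]-w[0]; print(np.degrees(np.arctan2(d[1],d[0])),np.linalg.norm(d))
m=yaw()[1]; print(m.T@np.r_[y.mean(0)-(b.mean(0)+t.mean(0))/2,0]*100)
```

```text
[[ 0.44467118 -0.15733507]
 [ 0.51286628 -0.16746922]] [ 0.47876873 -0.16240214]
[[ 0.4445516  -0.15757741]
 [ 0.51384992 -0.16829626]] [ 0.47920076 -0.16293684]
[[ 0.44574155 -0.1574476 ]
 [ 0.51294045 -0.16762827]] [ 0.479341   -0.16253793]
-8.45259465723253 0.06894398302887128
-8.792659389078246 0.07012239930720654
-8.614831055425062 0.06796571556209387
[ 0.02547859 -0.05471689  0.00153419]
```

```bash
python3 -m inch '[{"tx":0.03,"ty":0,"tz":0.5,"spin":0},{"tx":0,"ty":0,"tz":0.4,"spin":0},{"tx":0,"ty":0,"tz":0.2,"spin":0},{"tx":0,"ty":0,"tz":0.1,"spin":0},{"tx":0,"ty":0,"tz":0,"spin":0},{"tx":0,"ty":0,"tz":0,"spin":0},{"tx":0,"ty":0,"tz":0,"spin":0},{"tx":0,"ty":0,"tz":0,"spin":0},{"tx":0,"ty":0,"tz":0,"spin":0},{"tx":0,"ty":0,"tz":0,"spin":0}]' 255; python3 -c "
from h import *
go(.4745,-.1865,.0828,1.417)"
```

```text
time_s: 66.8
eef_pos: [0.4744, -0.187, 0.0827]
ee_rot: [-2.371, -2.033, 0.048]
force: [-0.2, 0.1, -1.6]
gripper_width: 0.07
d(tool,cm) [ 0.05  0.   -0.01] yaw 1.418 pos [ 0.4744 -0.187   0.0827] w 0.0700 F [-0.2  0.1 -1.6] t 66.8 spin 0.001 (or -3.141) j6 -0.28
```

```bash
python3 -m inch '[{"tx":0.04,"ty":0,"tz":0.05,"spin":0},{"tx":0,"ty":0,"tz":0,"spin":0},{"tx":0,"ty":0,"tz":0.05,"spin":0},{"tx":0,"ty":0,"tz":0,"spin":0},{"tx":0,"ty":0,"tz":0,"spin":0},{"tx":0,"ty":0,"tz":0,"spin":0},{"tx":0,"ty":0,"tz":0,"spin":0},{"tx":0,"ty":0,"tz":0,"spin":0},{"tx":0,"ty":0,"tz":0,"spin":0},{"tx":0,"ty":0,"tz":0,"spin":0}]' 255; python3 -c "
from h import *
go(.4745,-.1865,.0828,1.417)"
```

```text
time_s: 68.05
eef_pos: [0.4746, -0.187, 0.0826]
ee_rot: [-2.372, -2.034, 0.048]
force: [-0.8, 0.3, 1.5]
gripper_width: 0.0698
d(tool,cm) [ 0.04 -0.02 -0.02] yaw 1.418 pos [ 0.4746 -0.187   0.0826] w 0.0698 F [-0.8  0.3  1.5] t 68.0 spin 0.001 (or -3.141) j6 -0.28
```

Contact. Release, rise.

```bash
python3 -m inch '[{"tx":0,"ty":0,"tz":0,"spin":0},{"tx":0,"ty":0,"tz":0,"spin":0},{"tx":0,"ty":0,"tz":0,"spin":0},{"tx":0,"ty":0,"tz":0,"spin":0},{"tx":0,"ty":0,"tz":-1,"spin":0},{"tx":0,"ty":0,"tz":-2,"spin":0},{"tx":0,"ty":0,"tz":-3,"spin":0},{"tx":0,"ty":0,"tz":-3,"spin":0},{"tx":0,"ty":0,"tz":-3,"spin":0},{"tx":0,"ty":0,"tz":-2,"spin":0}]' 0; python3 -m inch '[{"tx":-1,"ty":0,"tz":0,"spin":0},{"tx":-2,"ty":0,"tz":0,"spin":0},{"tx":-3,"ty":0,"tz":0,"spin":0},{"tx":-3,"ty":0,"tz":0,"spin":0},{"tx":-3,"ty":0,"tz":0,"spin":0},{"tx":0,"ty":0,"tz":0,"spin":0},{"tx":0,"ty":0,"tz":0,"spin":0},{"tx":0,"ty":0,"tz":0,"spin":0},{"tx":0,"ty":0,"tz":0,"spin":0},{"tx":0,"ty":0,"tz":0,"spin":0}]' 0; python3 -c "
from h import *
go()
snap('wrist','A1');snap('top','A1t');snap('scene','A1s')
im=cv2.imread('pics/A1t.png'); cv2.imwrite('pics/A2t.png',cv2.resize(im[110:260,220:420],None,fx=4,fy=4,interpolation=cv2.INTER_CUBIC))
im=cv2.imread('pics/A1s.png'); cv2.imwrite('pics/A2s.png',cv2.resize(im[140:300,160:420],None,fx=3,fy=3,interpolation=cv2.INTER_CUBIC))"
```

```text
time_s: 69.3
eef_pos: [0.4792, -0.1856, 0.2289]
ee_rot: [-2.371, -2.033, 0.048]
force: [-0.6, 0.6, 0.3]
gripper_width: 0.0927
time_s: 70.55
eef_pos: [0.4573, -0.3113, 0.2265]
ee_rot: [-2.367, -2.03, 0.049]
force: [0.2, 0.2, 0.9]
gripper_width: 0.093
d(tool,cm) [0. 0. 0.] yaw 1.418 pos [ 0.4573 -0.3113  0.2265] w 0.0930 F [0.2 0.2 0.9] t 70.5
```

View pics/A1.png

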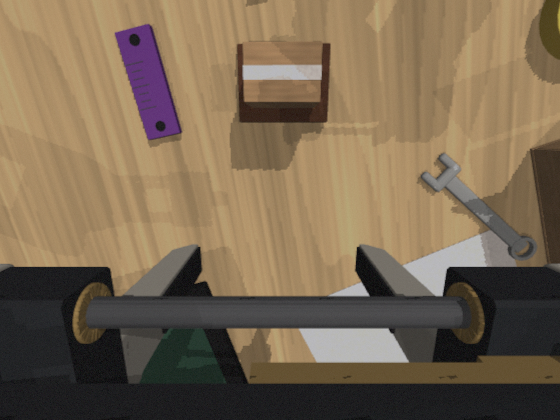

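View pics/A2t.png

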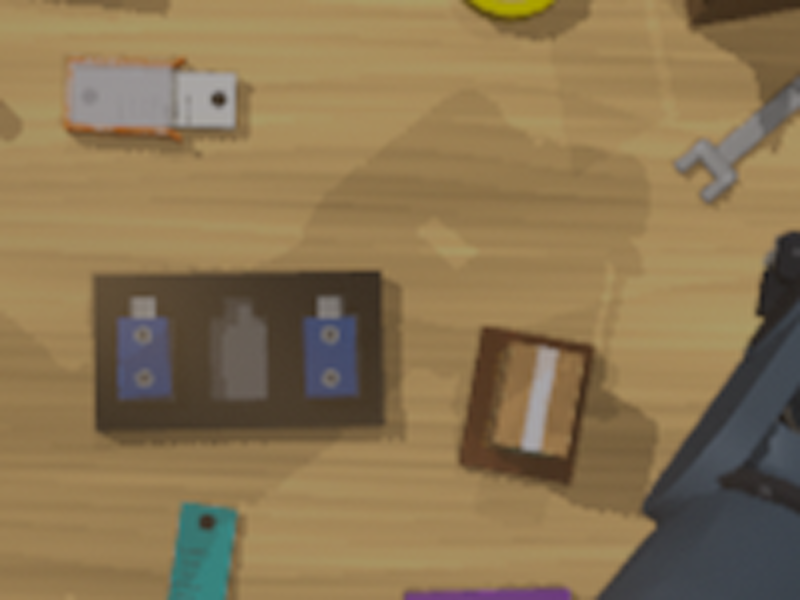

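View pics/A2s.png

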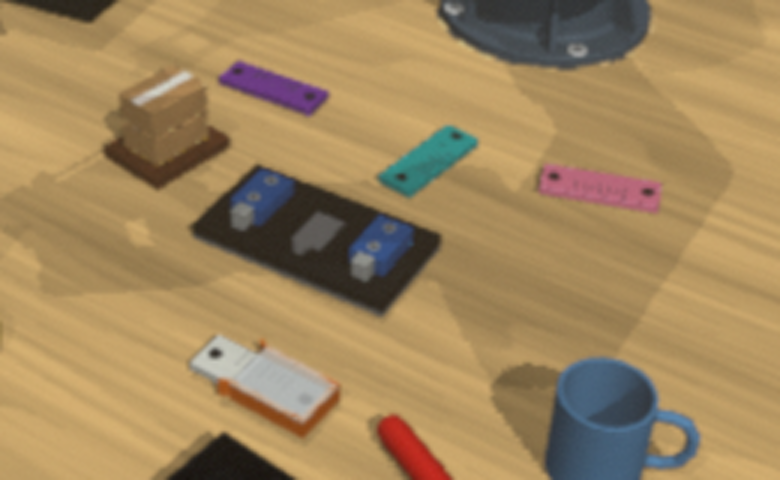

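Run:
```python
from h import *
B=lambda l:[((x+.5)/4-.5+220,(y+.5)/4-.5+110) for x,y in l]
cal=lcal('A1t')
print("tail",px2w("top",B([(237,72),(235,130)]),.013,cal).mean(0))
for n,q in (("p1",[(330,378),(330,335)]),("p3",[(144,378),(143,335)])): r=px2w("top",B(q),.034,cal);d=r[1]-r[0];print(n,r.mean(0),np.arctan2(d[1],d[0]))
rect("top",B([(507,341),(590,352),(574,459),(493,446)]),.078,cal)
rect("wrist",[(244,41),(322.5,41),(320,103),(245,101.5)],.078,lcal('A1'))
```

```text
tail [0.68578511 0.0240932 ]
p1 [ 0.50321114 -0.04660517] 0.023829458529077203
p3 [0.4998118  0.08344876] 0.05316125229363922
centre [ 0.4746 -0.1882] sides mm [71.7 56.4 73.2 55.1] angs [ -6.5 -96.1 172.4  82.4]
centre [ 0.4758 -0.1879] sides mm [49.4 68.  50.2 68.3] angs [ 80.5  -9.4 -99.1 169.9]
```

```bash
python3 -c "
from h import *
print(arm.job_done())"
```

```text
the job is handed in; nothing more can be done
None
```

The job is handed in at about 71 s of the 210 s allowed. The system reports no verdict, so what follows is from my own camera and force checks.

- **Gauge plate:** it is pushed against the sleeve's end wall and released. The wrist view showed 45.7 mm sticking out against 46 mm nominal. The top view puts its centre within about 1 mm of home.
- **Jaw blocks:** two were present, and they sit in pockets 1 and 3. Both met the floor at the expected height. The wrist view, taken just after seating, put both within about 1 mm of their pocket centres. The last top view agrees for pocket 3. For pocket 1 it reads about 2.7 mm off, still inside the 4 mm limit and near the camera calibration error.
- **Cartons:** two were present, stacked lids up and square on the yellow rectangle. The lower one measured about 0.3 mm off centre. The upper one measured about 1 to 2 mm off centre in both cameras, level by eye in the pictures.
- **Other conditions:** the mug was still upright in the last scene picture. I saw no knocked jaw block and no grip slip. The arm ended clear of everything.
- **Tool tilt:** the tool drifted up to about 2° off vertical during fast moves. It had no visible effect on how the parts sit.

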